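Take the filter plate out for inspection

ROBOT

A 6-joint arm with a two-finger parallel gripper is mounted at the origin on the work surface. World frame = base frame: x ahead of the robot, y to its left, z up, the work surface at z = 0. Lengths are in mm, angles in rad, forces in N, time in s.
With the tool pointing down it reaches from about 300 to 775 mm from the base axis. Payload 14.6 kg.
Tool frame: the origin (TCP) lies midway between the tips of the shut fingers; the grasp point (between the pads) lies 19 mm behind it; y points along the fingers, x is the direction in which the jaws open and shut, and the axes are right-handed (so a half turn about y gives the same grasp; the last joint's range is limited). The gripper opens to 94 mm and grips with 3 to 60 N. Pads are 16 mm wide; open, the fingers measure 119 mm over their backs; the gripper's body (75 mm by 177 mm) begins 78 mm behind the grasp point.
Start: joints at [1.115, 0.3, 1.521, -0, 1.321, -0.067], TCP at [208.489, 508.941, 174.546] pointing down, gripper open.
Joint ranges: [-3.03, 3.03], [-0.79, 2.21], [0.23, 2.52], [-1.04, 4.18], [0, 3.07], [-2.55, 2.55]. Speed limits (rad/s): [2.22, 2.22, 2.57, 3.14, 3.14, 3.14].

INTERFACE

Orientations are given as [roll, pitch, yaw] about the fixed x, y, z axes, in that order (R = Rz(yaw) Ry(pitch) Rx(roll)).
In Python, from cell import manip gives the robot as it stands.
- The arm moves only by the tool servo_tool, never from a script. Its argument "commands" is a list of rows, each an object with "dp": the shift along the tool's x, y, z in mm, a list of three; "turn": the turn, a rotation vector about the tool's x, y, z in degrees, a list of three. A call has 1 to 5 rows; each row is the pose to reach, as a shift and turn from the pose measured when the call began, along the tool's axes at that moment; what a row does not reach only later rows make up. A row lasts 1/12 s, in which the tool goes at most 41.7 mm and 7.16 degrees, less where a joint would pass 70% of its speed; a pose out of reach is approached as far as the arm can. A call with a gripper value outside its range is refused whole. "grip" is the gripper command: -1 is fully open, 1 is shut, values between are in proportion, set as the call begins (left out, the last holds). The fingers move at their own pace and stop on an object; "force" is the grip in N (left out, the last holds). Time passes only in rows, so rows that repeat a pose let the fingers close. It gives the time, the measured TCP pose, the force and the opening at its end, in the units of the state.
- manip.read_state(): the state, without advancing time (a new reading comes with each control period).
- manip.camera(name): name is "scene" or "top" or "wrist"; returns a dict with "img" (480x640x3 uint8, red, green, blue), "depth" (480x640 float32, mm along the optical axis (not along the pixel's ray), 0 where there is no reading), "K" (3x3 intrinsics, pixels), "k1" (the pictures are not rectified: a ray, as slopes to the right and down, at radius r is drawn at 1 + k1 r^2 times it, then the intrinsics apply), "R" (3x3) and "t" (3): a world point X has camera coordinates R X + t; the wrist camera has in their place "hand_eye" (4x4, takes a point from camera to tool coordinates, whose origin is the TCP and whose axes are the tool frame's). Camera axes: x right, y down, z forward; pixel columns grow to the right and rows downward; lengths in mm; the calibration is good to about 2 mm. A picture is of the moment at which its call begins: read the wrist's pose just before it.
- manip.sign_off(): hands the job in, once; it reports no verdict.
The state is a dict: "clock": time; "joints": joint angles; "qd": joint speeds; "effort": joint torques, N m; "eef_pos": TCP position; "eef_rot": TCP orientation; "wrist_force": force on the tool from outside, world axes, zero at the start; "moment": the same for the moment, N m; "finger_gap": finger opening in mm.
Only numpy, scipy, OpenCV 4.12 (cv2) and the standard library are available. Lean on these libraries where they do the work, as an engineer would, in place of code of your own. Each camera call takes 0.05 s, during which the arm holds its last target.

TASK

Pull the keeper pin out of the front ledge of the dust-filter housing and stand it upright, fully home, in the bore of the parking block. Then lift the housing's flap by its handle up past upright so that it stands open by itself, and draw out the filter plate (the one with the grip tab), leaving the plain blank plate in its slot. Finish while holding the filter plate still in the gripper, upright in front of the magnifier at the lens's height, over the middle of its black foot plate and with the broad face square to the lens; leave everything else on the bench where it is.

Things in the scene. Friction and masses are not known exactly. Their poses are not given: they have to be found in the camera images.
- housing: Fixed white box 130 (x) x 172 (y) mm, walls 104 mm high, 6 thick; grey ledge on its front, 28 mm deep, 80 wide, centre at x = -79, top z = 113 mm, whose bore holds the pin. Origin: centre of its underside; x points from ledge to hinge. Inside, two slots along x at y = -36 and +36 mm (floor z = 12, guides 21 mm wide overall, up to z = 46): one holds the filter plate, one the blank.
- flap (a joint): Hinge of the white flap covering the housing (128 x 172 x 8 mm, 0.2 kg): 0 shut, growing to 2.1 rad as its front edge rises, pi/2 upright. Friction hinge: it stays at any angle; about 3.5 N at the handle lifts it. The pin's flange overlaps its front edge until the pin is taken out.
- flap_handle (a point): Centre of the flap's grey handle: a round bar 18 mm thick, 34 mm long, parallel to the hinge, on a 14 mm square post, 32 mm above the flap's upper face. As seen from the hinge of the shut flap it lies 116 mm towards the ledge and 36 mm up. Pinched by its two end faces it can turn between the fingers.
- flap_hinge (a point): Middle of the hinge axis, which runs along the housing's y; in the housing's frame at x = 65, y = 0, z = 108.5 mm.
- pin_center (a point): Half-way up the steel keeper pin: 78 mm tall, about 0.09 kg, z up along it. Shaft 12 mm in diameter with tapered foot (lowest 38 mm), flange 42 mm in diameter, 5 thick, then a round knob 18 mm in diameter, 4 to 39 mm above this point. Starts upright in the ledge's bore. Fully home, the flange's underside (1 mm below this point) rests on the bore's rim.
- bore_mouth (a point): Centre of the mouth of the bore in the top of the parking block, z up. Fixed aluminium block 64 x 64 x 50 mm high; round vertical bore 15 mm wide, 42 mm deep, with a 3 mm chamfer.
- filter_center (a point): Half-way up the filter plate, 82 mm tall, about 0.12 kg: grey frame with wire mesh, 64 (x) x 8 (y, thickness) x 54 mm, and mid-top a grip tab 30 (x) x 8 (y) x 28 mm tall, from 13 to 41 mm above this point. Starts standing under the flap in one of the two slots, its x along the housing's x. Its broad faces look along its y.
- blank_center (a point): Middle of the plain grey blank plate, 64 x 8 x 54 mm, without a tab, standing in the other slot; it is to stay there.
- lens_focus (a point): Where the filter plate's centre is to be held: 200 mm above the bench, over the middle of the magnifier's black foot plate (140 x 150 x 8 mm). +y points at the lens along its axis, z up. The lens, in a white ring 122 mm across, 12 mm thick, on a post, is fixed 105 mm away along +y, its centre at the same height.
- cast_center (a point): Bystander, to be left alone: dental plaster cast, a pale block 62 x 64 x 26 mm with a row of teeth.
- spatula_grip (a point): Bystander, to be left alone: small spatula lying flat, 170 mm long; point on its handle.
- dish_center (a point): Bystander, to be left alone: white ceramic dish, 70 mm across, 30 mm high.
- jar_center (a point): Bystander, to be left alone: amber jar with a lid, 52 mm across, 70 mm high.
- brush_grip (a point): Bystander, to be left alone: small brush lying flat, 160 mm long; point on its handle.
- puck_center (a point): Bystander, to be left alone: white ceramic milling disc lying flat, 98 mm across, 16 mm thick.
There are look-alikes about, which are no part of the job. Leave any green or turquoise look-alike of the housing alone. What is shaped like the part that bears pin_center but blue is not meant.

How it is judged:
By the outcome, as a careful person would: the job done as asked, in the order asked, and still so for the second after the job is handed in, while the arm keeps its last pose, push and grip.
It also fails if it takes over 72 s, if anything falls off the work surface, if the arm or the gripper's body presses on something with over 40 N, if the wrist force passes 120 N, or if a joint passes its speed limit or range.

## Working session

There is one attempt and no reset: what is moved stays moved. The work goes in short steps, Python scripts to look and compute and a tool call to move; the robot and the scene stay as the last step left them, time stands still between calls to the robot, and variables do not carry over. Pictures are saved under pics/ and viewed, and the job is handed in when it is done.

Besides the shell and the picture viewer there is one more tool, called after ">>>" as name([rows], argument=value, ...), one row to a line, values as JSON. servo_tool: Moves the arm, as the interface text tells. Its arguments: {"type":"object","properties":{"commands":{"type":"array","items":{"type":"object","properties":{"dp":{"type":"array","items":{"type":"number"}},"turn":{"type":"array","items":{"type":"number"}}}}},"grip":{"type":"number"},"force":{"type":"number"}},"required":["commands"]}

```bash
ls; mkdir -p pics; python3 - <<'E'
from cell import manip
import cv2,pickle
print(manip.read_state())
for n in ["scene","top"]:
    c=manip.camera(n); pickle.dump(c,open(f"{n}0.pkl","wb"))
    cv2.imwrite(f"pics/{n}0.png",c["img"][:,:,::-1])
    print(n,c["K"],c["k1"],c["R"],c["t"])
E
```

```text
pics
{'clock': 0.0, 'joints': array([ 1.11540874e+00,  3.00450076e-01,  1.52161017e+00, -1.12750986e-05,
        1.32067542e+00, -6.65889085e-02]), 'qd': array([ 7.33622585e-05, -9.45911097e-04, -1.05263061e-03, -1.40947727e-03,
        4.84098360e-04,  5.06710628e-04]), 'effort': array([-2.50358744e-04, -5.31824684e+01, -3.52726972e+01,  7.07186619e-02,
        2.46373558e-02, -2.94695084e-06]), 'eef_pos': array([208.35853956, 508.67724   , 173.985572  ]), 'eef_rot': array([-1.57073117e+00,  1.14120908e-03,  1.18200048e+00]), 'wrist_force': array([ 1.00057739, -0.67023276, -0.10912879]), 'moment': array([0.01901216, 0.0214031 , 0.00137581]), 'finger_gap': 93.88402342976853}
scene [[597.18611973   0.         310.26245172]
 [  0.         597.18611973 235.42622889]
 [  0.           0.           1.        ]] -0.16961204409336664 [[-0.3601158   0.93284101 -0.01114689]
 [ 0.49745163  0.18190166 -0.84820614]
 [-0.78921384 -0.31099748 -0.52954894]] [ 182.75871489 -137.35391876 1802.96363043]
top [[583.77410037   0.         319.39235985]
 [  0.         583.77410037 241.04876191]
 [  0.           0.           1.        ]] 0.01638543242309124 [[-0.01075723 -0.999914   -0.00750167]
 [-0.99936485  0.01100561 -0.0338936 ]
 [ 0.03397325  0.0071323  -0.99939729]] [-8.65117551e-01  5.07240461e+02  1.44603665e+03]
```

View pics/scene0.png

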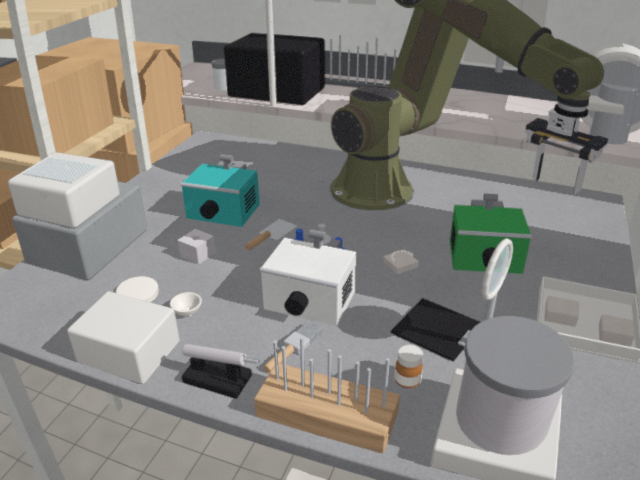

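View pics/top0.png

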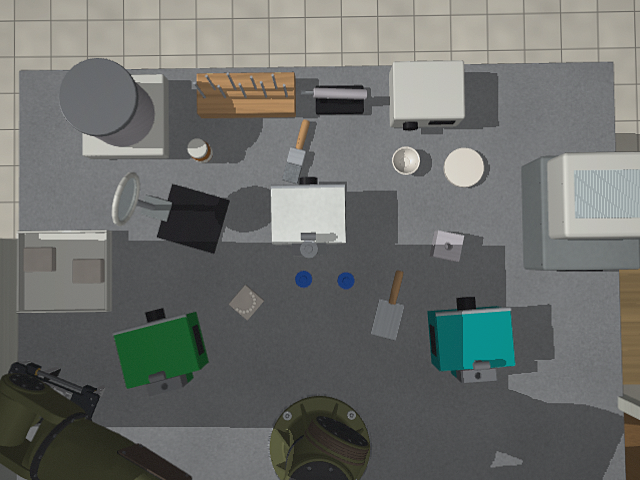

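```bash
cat > h.py <<'E'
import numpy as np, cv2, pickle
from scipy.spatial.transform import Rotation as Ro
def rot(rpy): return Ro.from_euler('xyz',rpy).as_matrix()
def und(c,uv):
    K=c["K"]; d=np.array([c["k1"],0,0,0.])
    return cv2.undistortPoints(np.array(uv,float).reshape(-1,1,2),K,d,None,None).reshape(-1,2) if False else cv2.undistortPointsIter(np.array(uv,float).reshape(-1,1,2),K,d,None,None,(3,50,1e-9)).reshape(-1,2)
def RT(c):
    if "R" in c: return c["R"],c["t"]
    H=np.array(c["hand_eye"]); s=c["st"]
    T=np.eye(4);T[:3,:3]=rot(s["eef_rot"]);T[:3,3]=s["eef_pos"]
    M=np.linalg.inv(T@H); return M[:3,:3],M[:3,3]
def onz(c,uv,z):
    R,t=RT(c); n=und(c,uv); o=-R.T@t
    d=np.c_[n,np.ones(len(n))]@R
    return o+d*((z-o[2])/d[:,2])[:,None]
def dep(c,uv,w=1):
    R,t=RT(c); n=und(c,uv); out=[]
    for (u,v),q in zip(np.array(uv).reshape(-1,2).round().astype(int),n):
        p=c["depth"][v-w:v+w+1,u-w:u+w+1]; p=p[p>0]; z=np.median(p) if len(p) else np.nan
        out.append(R.T@(np.r_[q,1]*z-t))
    return np.array(out)
def proj(c,X):
    R,t=RT(c); X=np.atleast_2d(X)
    return cv2.projectPoints(X.astype(float),cv2.Rodrigues(R)[0],t.astype(float),c["K"],np.array([c["k1"],0,0,0.]))[0].reshape(-1,2)
def load(n): return pickle.load(open(n+".pkl","rb"))
def snap(n,name):
    from cell import manip
    s=manip.read_state(); c=manip.camera(n); c["st"]=s
    pickle.dump(c,open(name+".pkl","wb")); cv2.imwrite(f"pics/{name}.png",c["img"][:,:,::-1]); return c
def crop(c,name,x0,y0,x1,y1,s):
    im=cv2.resize(c["img"][y0:y1,x0:x1,::-1],None,fx=s,fy=s,interpolation=cv2.INTER_CUBIC)
    cv2.imwrite(f"pics/{name}.png",im)
def state():
    from cell import manip
    s=manip.read_state()
    for k in ["clock","joints","eef_pos","eef_rot","wrist_force","moment","finger_gap"]: print(k,np.round(s[k],3))
    return s
def rel(s,pos,R):
    "shift and rotvec(deg) in the tool frame to reach TCP pos, R"
    R0=rot(s["eef_rot"]); 
    return np.round(R0.T@(np.array(pos)-s["eef_pos"]),1), np.round(np.degrees(Ro.from_matrix(R0.T@R).as_rotvec()),2)
E
python3 - <<'E'
from h import *
c=load("top0"); crop(c,"t_a",250,165,480,300,3.4); crop(c,"t_b",100,160,240,270,5)
s=load("scene0"); crop(s,"s_a",240,220,420,340,4.4);crop(s,"s_b",170,220,260,280,6)
# test undistort
print(proj(c,dep(c,[[300,300]])), proj(s,dep(s,[[100,400]])), dep(c,[[300,330],[449,240]]),dep(s,[[280,270]]))
E
```

```text
[[300. 300.]] [[100. 400.]] [[ 286.0621916    44.43604009   -0.60580799]
 [ 504.86743243 -319.61307736   50.39842405]] [[623.56161336 -22.24607024 113.05382622]]
```

View pics/t_a.png

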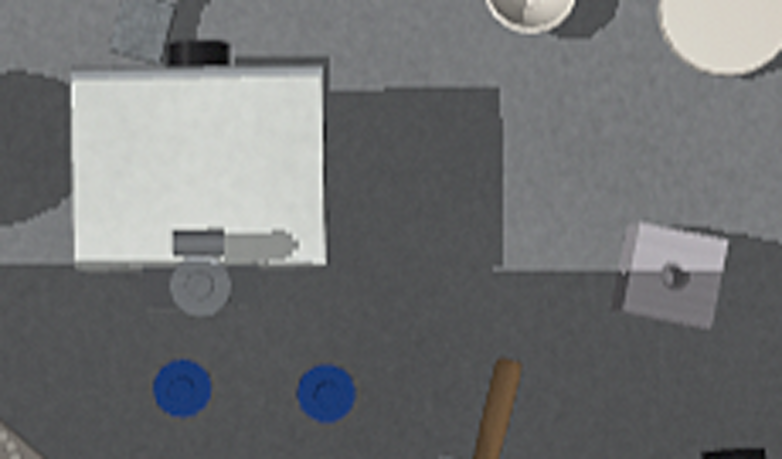

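View pics/t_b.png

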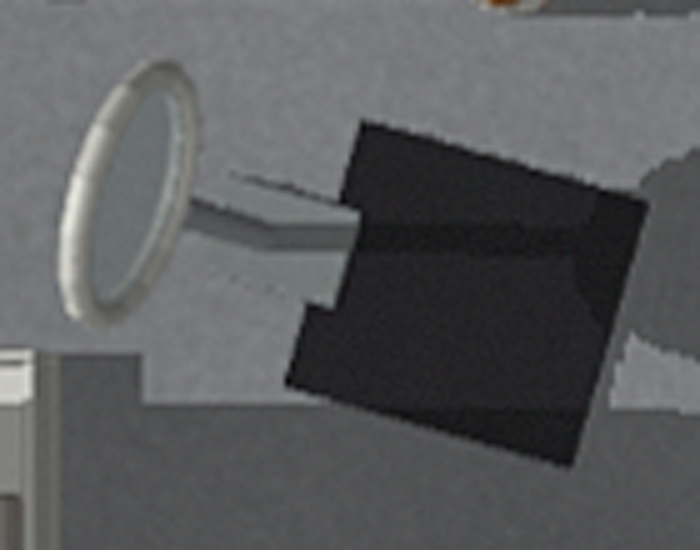

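View pics/s_a.png

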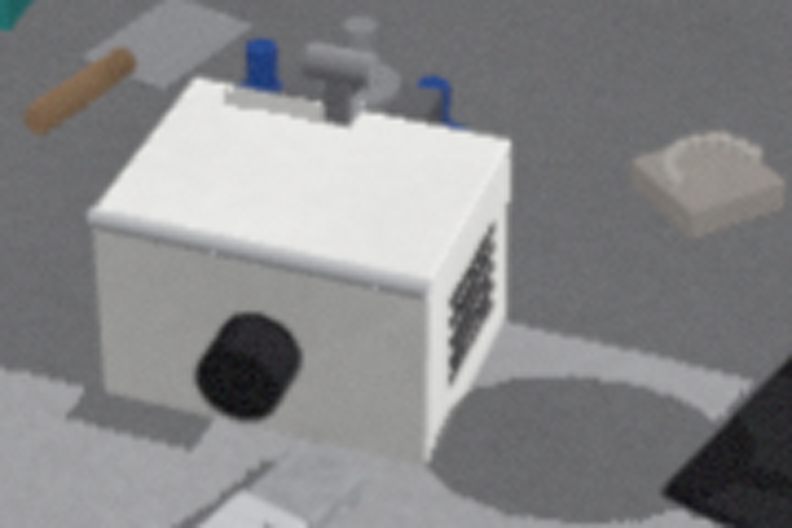

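View pics/s_b.png

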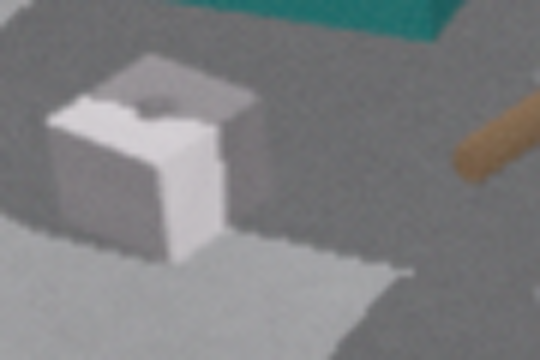

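```bash
python3 - <<'E'
from h import *
np.set_printoptions(precision=1,suppress=True)
c=load("top0"); a=lambda p:np.array(p)/3.4+[250-.35,165-.35]; b=lambda p:np.array(p)/5+[100-.4,160-.4]
print("pin",onz(c,a([[201,286]]),153), onz(c,a([[200,287]]),118))
F=onz(c,a([[70,73],[323,68],[326,265],[76,264]]),112.5);print("flap",F,F.mean(0))
for i,j in((0,1),(1,2),(2,3),(3,0)):
  d=F[j]-F[i]; print(np.linalg.norm(d),np.degrees(np.arctan2(d[1],d[0])))
print("bore",onz(c,a([[676,277]]),50))
B=onz(c,a([[638,222],[728,240],[711,328],[624,309]]),50);print("block",B.mean(0))
for i,j in((0,1),(1,2),(2,3),(3,0)):
  d=B[j]-B[i]; print(np.linalg.norm(d),np.degrees(np.arctan2(d[1],d[0])))
L=onz(c,b([[365,120],[648,203],[573,467],[287,385]]),8);print("foot",L,L.mean(0))
for i,j in((0,1),(1,2),(2,3),(3,0)):
  d=L[j]-L[i]; print(np.linalg.norm(d),np.degrees(np.arctan2(d[1],d[0])))
print("lens ring", onz(c,b([[130,195]]),200))
print("blue",onz(c,a([[182,387],[327,392]]),80))
print("handle",dep(c,a([[185,243],[210,243]])))
s=load("scene0");q=lambda p:np.array(p)/4.4+[240-.4,220-.4]
print("blue scene",dep(s,q([[262,60],[437,85]])))
print("knob scn",dep(s,q([[360,26]])), "bore scn",onz(s,np.array([[158,103]])/6+[169.6,219.6],50))
E
```

```text
pin [[485.2  16.6 153. ]] [[485.3  18.2 118. ]]
flap [[632.5 105.6 112.5]
 [633.9 -67.1 112.5]
 [499.4 -67.5 112.5]
 [502.  102.6 112.5]] [567.   18.4 112.5]
172.76934101616754 -89.53242199753758
134.50825862429454 -179.82763639055403
170.14895409589843 89.14073775313251
130.5814672923606 1.3332961641396228
bore [[ 490.1 -318.2   50. ]]
block [ 491.7 -317.6   50. ]
64.92426717202555 -102.01703451552699
63.71042677693219 168.03245122047863
62.896452637848476 77.02213720295396
62.69060746435345 -10.104994929797131
foot [[655.1 359.5   8. ]
 [611.9 218.    8. ]
 [480.3 256.2   8. ]
 [522.8 398.7   8. ]] [567.5 308.1   8. ]
147.8902590241432 -106.99699441886077
137.0181738693458 163.8326973062408
148.74816237189256 73.40096918099331
138.04159420967173 -16.528071009434086
lens ring [[597.5 411.8 200. ]]
blue [[416.7  32.4  80. ]
 [412.1 -68.4  80. ]]
handle [[513.7  26.9 153.9]
 [513.5  10.3 155. ]]
blue scene [[416.4 -63.3  75. ]
 [411.7  37.3  77.7]]
knob scn [[485.9  20.2 153.5]] bore scn [[ 484.  -316.8   50. ]]
```

```bash
python3 - <<'E'
from h import *
s=state()
print(rel(s,[485,17.5,290],rot([-np.pi/2,0,np.pi/2])))
E
```

```text
clock 0.1
joints [ 1.115  0.3    1.522  0.     1.321 -0.067]
eef_pos [208.383 508.713 174.034]
eef_rot [-1.571e+00  1.000e-03  1.182e+00]
wrist_force [ 0.346  0.922 -0.496]
moment [0.005 0.037 0.045]
finger_gap 94.282
(array([-349.8, -115.6, -442.2]), array([-2.000e-02, -2.228e+01, -6.000e-02]))
```

>>> servo_tool([
  {"dp":[0,-40,0],"turn":[0,0,0]},
  {"dp":[-15,-75,-20],"turn":[0,-4,0]},
  {"dp":[-40,-90,-50],"turn":[0,-8,0]},
  {"dp":[-64,-100,-80],"turn":[0,-12,0]},
  {"dp":[-88,-110,-111],"turn":[0,-16,0]},
])

```text
clock: 0.52
eef_pos: [278.0, 383.9, 284.8]
eef_rot: [-1.571, 0.001, 1.466]
wrist_force: [0.6, 0.1, 0.7]
finger_gap: 94.1
```

```bash
python3 - <<'E'
from h import *
s=state()
print(rel(s,[470,17.5,290],rot([-np.pi/2,0,np.pi/2])))
E
```

```text
clock 0.517
joints [ 0.867  0.064  1.545 -0.     1.533 -0.599]
eef_pos [278.022 383.884 284.802]
eef_rot [-1.571e+00  1.000e-03  1.466e+00]
wrist_force [0.63  0.137 0.705]
moment [-0.018  0.013  0.011]
finger_gap 94.07
(array([-344.2,   -5. , -229.3]), array([-0.  , -6.02, -0.04]))
```

>>> servo_tool([
  {"dp":[-34,0,-23],"turn":[0,-2,0]},
  {"dp":[-68,0,-46],"turn":[0,-4,0]},
  {"dp":[-102,0,-69],"turn":[0,-6,0]},
  {"dp":[-136,0,-91],"turn":[0,-6,0]},
  {"dp":[-170,-3,-114],"turn":[0,-6,0]},
])

```text
clock: 0.93
eef_pos: [373.6, 200.9, 287.5]
eef_rot: [-1.57, 0.001, 1.571]
wrist_force: [1.5, 1.0, 0.5]
finger_gap: 94.1
```

>>> servo_tool([
  {"dp":[-34,0,-20],"turn":[0,0,0]},
  {"dp":[-68,0,-40],"turn":[0,0,0]},
  {"dp":[-102,0,-60],"turn":[0,0,0]},
  {"dp":[-136,0,-80],"turn":[0,0,0]},
  {"dp":[-165,-3,-96],"turn":[0,0,0]},
])

```text
clock: 1.35
eef_pos: [470.2, 33.5, 290.0]
eef_rot: [-1.569, 0.001, 1.57]
wrist_force: [0.7, 0.7, 0.1]
finger_gap: 93.9
```

```bash
python3 - <<'E'
from h import *
s=state()
c=snap("wrist","w1"); print(c["hand_eye"],c["K"],c["k1"])
print(rel(s,[485,17.5,290],rot([-np.pi/2,0,np.pi/2])))
E
```

```text
clock 1.35
joints [-6.000e-03  5.700e-02  1.541e+00 -1.000e-03  1.545e+00 -1.576e+00]
eef_pos [470.226  33.48  289.95 ]
eef_rot [-1.569e+00  1.000e-03  1.570e+00]
wrist_force [0.75  0.715 0.069]
moment [-0.025 -0.055 -0.015]
finger_gap 93.887
[[ 9.99999664e-01  8.19846820e-04  2.52501226e-05  4.46434626e-01]
 [ 1.65174333e-04 -2.31432117e-01  9.72851041e-01 -2.10129525e+02]
 [ 8.03432521e-04 -9.72850710e-01 -2.31432175e-01  6.74950159e+01]
 [ 0.00000000e+00  0.00000000e+00  0.00000000e+00  1.00000000e+00]] [[345.31707439   0.         316.24270952]
 [  0.         345.31707439 239.48878036]
 [  0.           0.           1.        ]] 0.022433549894023925
(array([-16. ,  -0.1, -14.8]), array([-0.1 , -0.04, -0.06]))
```

View pics/w1.png

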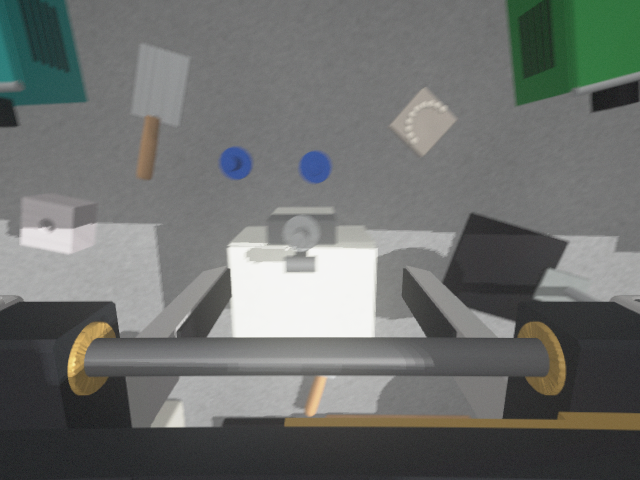

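```bash
python3 - <<'E'
from h import *
c=load("w1"); crop(c,"w1c",220,195,390,290,4.6)
E
```

```text
(no output)
```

View pics/w1c.png

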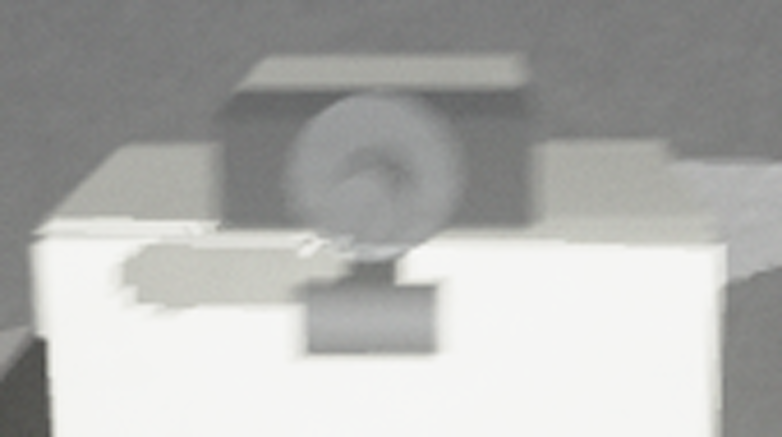

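```bash
python3 - <<'E'
from h import *
np.set_printoptions(precision=1,suppress=True)
c=load("w1"); a=lambda p:np.array(p)/4.6+[220-.4,195-.4]
print("flange",onz(c,a([[376,174]]),118)); print("knobtop",onz(c,a([[362,206]]),153))
print("handle ends top",onz(c,a([[303,320],[438,320]]),153.5)); print(dep(c,a([[370,318],[362,206],[440,180],[250,180]])))
F=onz(c,a([[37,233],[722,243]]),112.5);print("flap front",F,np.degrees(np.arctan2(*(F[1]-F[0])[:2])))
L=onz(c,a([[218,90],[530,90]]),113);print("ledge",L)
E
```

```text
flange [[485.1  16.9 118. ]]
knobtop [[484.9  15.3 153. ]]
handle ends top [[511.5   1.5 153.5]
 [511.5  32.3 153.5]]
[[511.   16.8 153.6]
 [484.9  15.3 153. ]
 [486.6  32.6 117.8]
 [487.7 -14.8 112.9]]
flap front [[501.5 -68.7 112.5]
 [504.  103.6 112.5]] 0.8442442847573898
ledge [[465.  -22.  113. ]
 [465.   54.8 113. ]]
```

>>> servo_tool([
  {"dp":[-8,20,-8],"turn":[0,0,0]},
  {"dp":[-16.7,60,-15],"turn":[-0.1,0,0]},
  {"dp":[-16.7,100,-15],"turn":[-0.1,0,0]},
  {"dp":[-16.7,135,-15],"turn":[-0.1,0,0]},
  {"dp":[-16.7,150,-15],"turn":[-0.1,0,0]},
])

```text
clock: 1.82
eef_pos: [484.6, 13.0, 135.5]
eef_rot: [-1.565, 0.002, 1.567]
wrist_force: [-1.4, -0.4, -0.5]
finger_gap: 94.3
```

```bash
python3 - <<'E'
from h import *
s=state()
print(rel(s,[485.2,16.8,124],rot([-np.pi/2,0,np.pi/2])))
c=snap("wrist","w2")
E
```

```text
clock 1.817
joints [-0.048  0.197  1.745 -0.002  1.206 -1.614]
eef_pos [484.558  12.961 135.521]
eef_rot [-1.565  0.002  1.567]
wrist_force [-1.39  -0.394 -0.492]
moment [-0.005 -0.056 -0.038]
finger_gap 94.274
(array([ 3.9, 11.5, -0.7]), array([-0.34, -0.19, -0.11]))
```

View pics/w2.png

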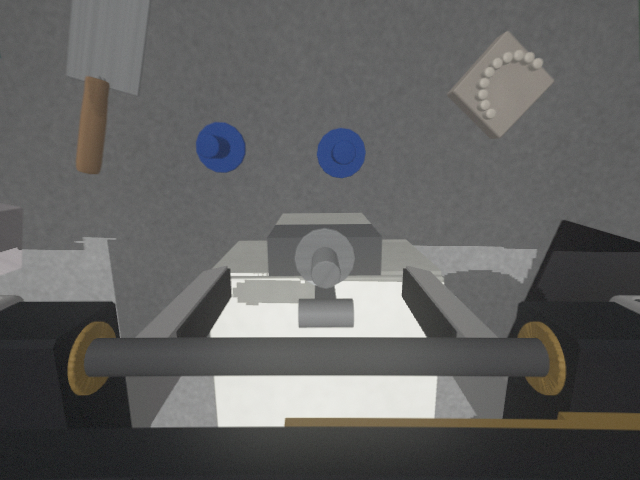

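>>> servo_tool([
  {"dp":[3.9,8,-0.7],"turn":[-0.3,-0.2,-0.1]},
  {"dp":[3.9,11.5,-0.7],"turn":[-0.3,-0.2,-0.1]},
])

```text
clock: 2.03
eef_pos: [484.2, 17.3, 122.2]
eef_rot: [-1.567, -0.0, 1.571]
wrist_force: [-0.2, 0.0, 0.1]
finger_gap: 94.1
```

>>> servo_tool([
  {"dp":[0,0,0],"turn":[0,0,0]},
  {"dp":[0,0,0],"turn":[0,0,0]},
  {"dp":[0,0,0],"turn":[0,0,0]},
  {"dp":[0,0,0],"turn":[0,0,0]},
  {"dp":[0,0,0],"turn":[0,0,0]},
], grip=1, force=30)

```text
clock: 2.45
eef_pos: [484.5, 17.2, 122.8]
eef_rot: [-1.568, -0.0, 1.571]
wrist_force: [1.1, -0.3, -0.7]
finger_gap: 63.9
```

>>> servo_tool([
  {"dp":[0,-1,-0.5],"turn":[0,0,0]},
  {"dp":[0,-1,-0.5],"turn":[0,0,0]},
  {"dp":[0,-1,-0.5],"turn":[0,0,0]},
  {"dp":[0,-1,-0.5],"turn":[0,0,0]},
  {"dp":[0,-1,-0.5],"turn":[0,0,0]},
])

```text
clock: 2.87
eef_pos: [485.0, 17.2, 123.8]
eef_rot: [-1.568, -0.0, 1.571]
wrist_force: [0.4, 0.4, -0.8]
finger_gap: 30.6
```

>>> servo_tool([
  {"dp":[0,0,0],"turn":[0,0,0]},
  {"dp":[0,0,0],"turn":[0,0,0]},
  {"dp":[0,0,0],"turn":[0,0,0]},
  {"dp":[0,0,0],"turn":[0,0,0]},
  {"dp":[0,0,0],"turn":[0,0,0]},
])

```text
clock: 3.28
eef_pos: [485.0, 17.2, 123.8]
eef_rot: [-1.568, -0.0, 1.571]
wrist_force: [-1.0, 0.4, 0.6]
finger_gap: 0.8
```

```bash
python3 - <<'E'
from h import *
c=snap("wrist","w3"); c=snap("scene","s3"); crop(c,"s3c",240,180,400,300,4.8)
E
```

```text
(no output)
```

View pics/w3.png

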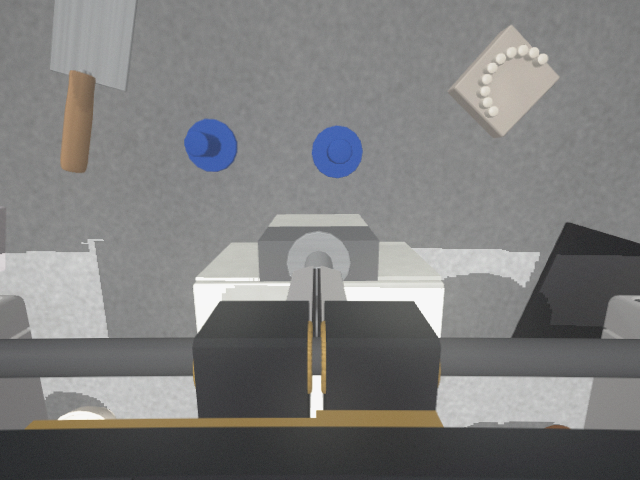

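View pics/s3c.png

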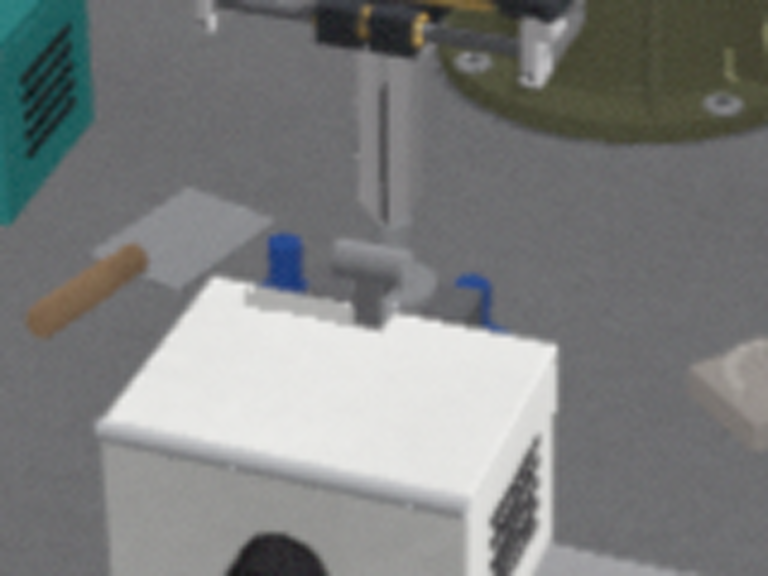

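```bash
python3 - <<'E'
from h import *
np.set_printoptions(precision=1,suppress=True)
c=load("s3");s=c["st"]; print(s["eef_pos"],c["t"])
print((proj(c,[s["eef_pos"]])-[240,180])*4.8)
q=lambda p:np.array(p)/4.8+[240-.4,180-.4]
print(dep(c,q([[372,205],[400,205],[388,218],[375,100]]),0))
w=load("w3");print(w["hand_eye"]); print(proj(w,[s["eef_pos"]]))
print(dep(w,[[318,262],[307,300],[328,300],[308,280],[328,280]]))
crop(w,"w3c",270,210,370,310,6)
E
```

```text
[485.   17.3 123.8] [ 182.8 -137.4 1803. ]
[[385.7 270.3]]
[[494.4  13.2 165.1]
 [492.5  26.2 166.7]
 [488.6  18.8 156. ]
 [492.3  14.1 219.3]]
[[   1.     0.     0.     0.4]
 [   0.    -0.2    1.  -210.1]
 [   0.    -1.    -0.2   67.5]
 [   0.     0.     0.     1. ]]
[[315.5 266.2]]
[[475.7  18.7 145.3]
 [474.9  13.9 201.4]
 [474.7  22.5 201.9]
 [474.7  13.8 178. ]
 [474.7  23.3 177.8]]
```

View pics/w3c.png

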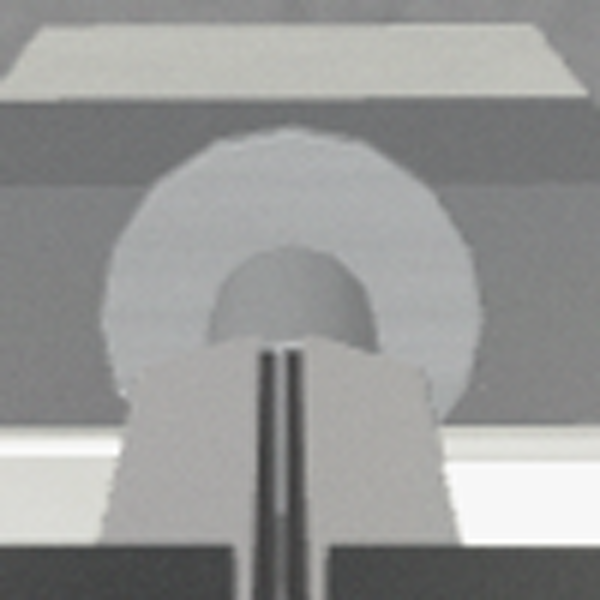

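```bash
python3 - <<'E'
from h import *
np.set_printoptions(precision=1,suppress=True)
c=load("scene0"); crop(c,"s0g",500,80,630,200,5)
s=[208.4,508.7,174]; R=rot([-1.5707,0,1.182])
P=[np.array(s)+R@np.array([x,0,0]) for x in(-47,0,47)]+[np.array(s)+R@np.array([x,-19,0]) for x in(-47,0,47)]
print((proj(c,P)-[500,80])*5)
E
```

```text
[[173.  560.4]
 [261.7 592. ]
 [352.5 624.7]
 [179.9 525.7]
 [269.2 557. ]
 [360.8 589.4]]
```

View pics/s0g.png

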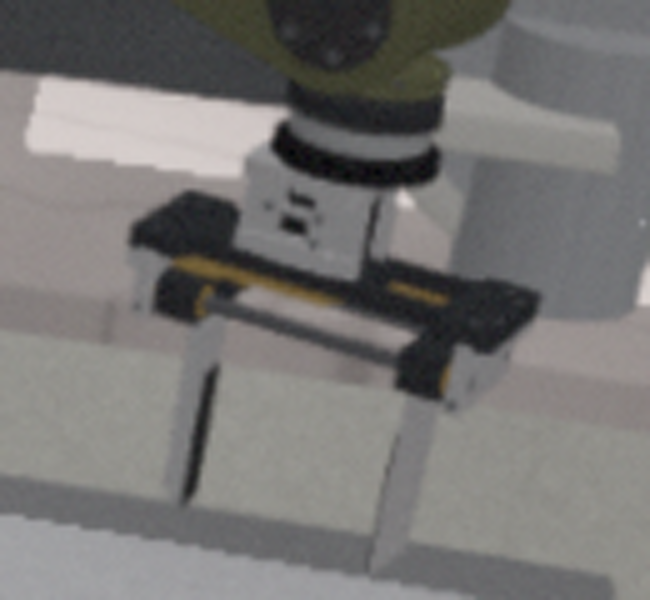

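```bash
python3 - <<'E'
from h import *
np.set_printoptions(precision=1,suppress=True)
w=load("w3")
for v in range(262,290,2): print(v,dep(w,[[308,v],[328,v]],0))
c=load("s3"); crop(c,"s3d",300,200,340,250,12)
for v in range(218,234): print(v,dep(c,[[318,v],[321,v],[324,v]],0).ravel())
E
```

```text
262 [[478.4  12.8 136.3]
 [478.1  24.7 137.4]]
264 [[478.6  12.8 139.7]
 [477.8  24.5 142.2]]
266 [[478.1  13.  145.2]
 [477.7  24.4 146.5]]
268 [[474.9  13.3 158.9]
 [474.7  23.9 159.5]]
270 [[475.   13.4 161.9]
 [475.   23.8 161.9]]
272 [[474.6  13.5 166.2]
 [474.8  23.7 165.8]]
274 [[474.6  13.6 169.5]
 [474.7  23.6 169.3]]
276 [[474.7  13.6 172.1]
 [474.8  23.5 171.9]]
278 [[474.6  13.7 175.5]
 [474.9  23.4 174.5]]
280 [[474.7  13.8 178. ]
 [474.7  23.3 177.8]]
282 [[474.9  13.8 180.2]
 [475.2  23.3 179.3]]
284 [[474.7  13.9 183.4]
 [475.   23.2 182.5]]
286 [[475.   13.9 185.3]
 [474.6  23.  186.1]]
288 [[475.1  14.  187.5]
 [475.2  23.  187.1]]
218 [495.9  15.9 177.5 492.7  21.7 176.9 492.   28.5 177.9]
219 [492.9  14.7 173.  491.9  21.4 173.8 491.9  28.5 175.2]
220 [491.   14.  169.3 493.9  22.2 172.5 490.   27.8 171.5]
221 [493.5  14.9 168.3 495.1  22.6 170.8 491.4  28.3 169.8]
222 [494.6  15.3 166.4 486.5  19.4 162.7 495.2  29.7 169.6]
223 [491.5  14.1 161.8 491.7  21.3 163.4 491.9  28.5 165. ]
224 [492.2  14.4 159.7 491.1  21.1 160.5 490.3  27.9 161.4]
225 [491.6  14.2 156.8 494.2  22.3 159.9 479.2  23.9 151.8]
226 [491.4  14.1 154.  490.6  20.9 155.  484.9  26.  152.8]
227 [489.2  13.3 150.  492.6  21.6 153.7 490.8  28.1 154. ]
228 [488.   12.8 146.6 493.9  22.1 151.9 488.8  27.4 150.1]
229 [491.6  14.1 146.3 488.8  20.2 146.  489.7  27.7 148.1]
230 [489.3  13.3 142.2 492.4  21.6 145.7 488.3  27.2 144.6]
231 [509.5  20.9 152.8 508.3  27.4 153.5 489.2  27.5 142.5]
232 [517.7  23.9 155.7 510.8  28.4 152.6 510.8  35.4 154.1]
233 [518.2  24.1 153.4 516.3  30.4 153.6 511.1  35.5 151.7]
```

View pics/s3d.png

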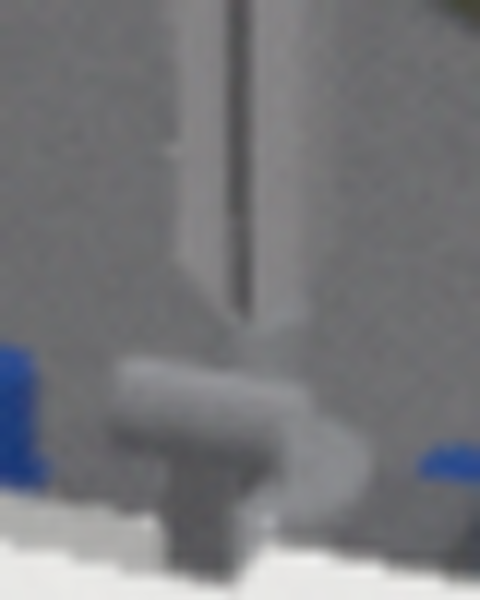

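>>> servo_tool([
  {"dp":[0,0,0],"turn":[0,0,0]},
  {"dp":[0,0,0],"turn":[0,0,0]},
  {"dp":[0,0,0],"turn":[0,0,0]},
  {"dp":[0,0,0],"turn":[0,0,0]},
  {"dp":[0,0,0],"turn":[0,0,0]},
], grip=0.1)

```text
clock: 3.8
eef_pos: [485.0, 17.2, 123.8]
eef_rot: [-1.567, -0.0, 1.571]
wrist_force: [0.5, -0.7, -0.1]
finger_gap: 30.4
```

>>> servo_tool([
  {"dp":[0.5,0,-0.2],"turn":[0,0,0]},
  {"dp":[0.5,10,-0.2],"turn":[0,0,0]},
  {"dp":[0.5,20,-0.2],"turn":[0,0,0]},
  {"dp":[0.5,28,-0.2],"turn":[0,0,0]},
  {"dp":[0.5,31,-0.2],"turn":[0,0,0]},
])

```text
clock: 4.22
eef_pos: [484.2, 17.8, 90.9]
eef_rot: [-1.565, -0.0, 1.571]
wrist_force: [-0.3, 0.0, 0.4]
finger_gap: 42.4
```

>>> servo_tool([
  {"dp":[0,0,0],"turn":[0,0,0]},
  {"dp":[0,0,0],"turn":[0,0,0]},
  {"dp":[0,0,0],"turn":[0,0,0]},
  {"dp":[0,0,0],"turn":[0,0,0]},
  {"dp":[0,0,0],"turn":[0,0,0]},
], grip=1)

```text
clock: 4.63
eef_pos: [484.4, 17.8, 91.2]
eef_rot: [-1.566, -0.0, 1.571]
wrist_force: [0.2, 1.3, -0.1]
finger_gap: 17.8
```

>>> servo_tool([
  {"dp":[0,0,0],"turn":[0,0,0]},
  {"dp":[0,-15,0],"turn":[0,0,0]},
  {"dp":[0,-35,0],"turn":[0,0,0]},
  {"dp":[0,-60,0],"turn":[0,0,0]},
  {"dp":[0,-85,0],"turn":[0,0,0]},
])

```text
clock: 5.05
eef_pos: [484.5, 17.8, 177.1]
eef_rot: [-1.565, -0.0, 1.571]
wrist_force: [0.9, -0.2, -0.5]
finger_gap: 17.5
```

```bash
python3 - <<'E'
from h import *
s=state()
print(rel(s,[488,-310,160],rot([-np.pi/2,0,np.pi/2])))
c=snap("wrist","w4");crop(c,"w4c",200,180,440,340,3)
c=snap("top","t4")
E
```

```text
clock 5.05
joints [-0.039  0.156  1.691  0.     1.3   -1.61 ]
eef_pos [484.519  17.757 177.07 ]
eef_rot [-1.565 -0.     1.571]
wrist_force [ 0.907 -0.197 -0.522]
moment [0.011 0.003 0.003]
finger_gap 17.535
(array([-327.8,   17. ,   -3.4]), array([-0.34,  0.03,  0.02]))
```

View pics/w4c.png

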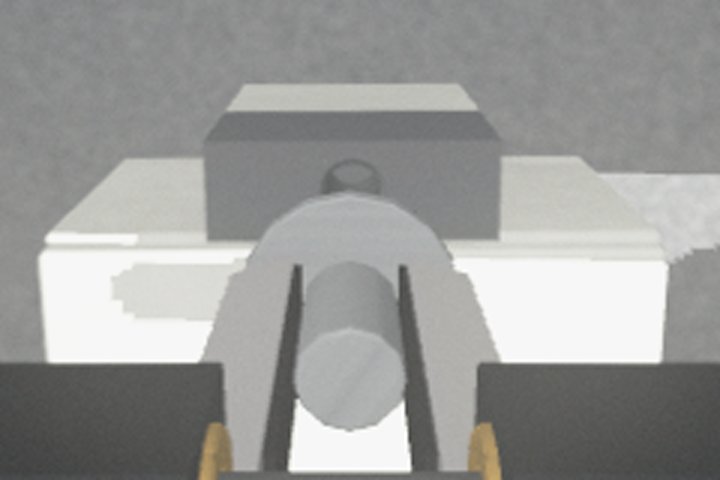

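>>> servo_tool([
  {"dp":[-20,0,0],"turn":[0,0,0]},
  {"dp":[-50,0,0],"turn":[0,0,0]},
  {"dp":[-85,0,0],"turn":[0,0,0]},
  {"dp":[-120,0,0],"turn":[0,0,0]},
  {"dp":[-155,0,0],"turn":[0,0,0]},
])

```text
clock: 5.57
eef_pos: [486.0, -138.7, 179.1]
eef_rot: [-1.571, -0.0, 1.572]
wrist_force: [-0.1, 1.3, -1.0]
finger_gap: 17.5
```

>>> servo_tool([
  {"dp":[-35,0,0],"turn":[0,0,0]},
  {"dp":[-70,0,0],"turn":[0,0,0]},
  {"dp":[-95,0,0],"turn":[0,0,0]},
  {"dp":[-115,0,0],"turn":[0,0,0]},
  {"dp":[-115,0,0],"turn":[0,0,0]},
])

```text
clock: 5.98
eef_pos: [485.4, -256.6, 177.7]
eef_rot: [-1.57, -0.0, 1.569]
wrist_force: [-0.2, 0.3, -1.1]
finger_gap: 17.2
```

```bash
python3 - <<'E'
from h import *
s=state()
print(rel(s,[488,-318,140],rot([-np.pi/2,0,np.pi/2])))
c=snap("wrist","w5");crop(c,"w5c",160,150,400,310,3)
E
```

```text
clock 5.983
joints [-0.553  0.296  1.519 -0.     1.328 -2.122]
eef_pos [ 485.368 -256.591  177.702]
eef_rot [-1.57  -0.     1.569]
wrist_force [-0.209  0.302 -1.149]
moment [ 0.017  0.044 -0.015]
finger_gap 17.246
(array([-61.4,  37.7,  -2.8]), array([-0.06, -0.11,  0.03]))
```

View pics/w5.png

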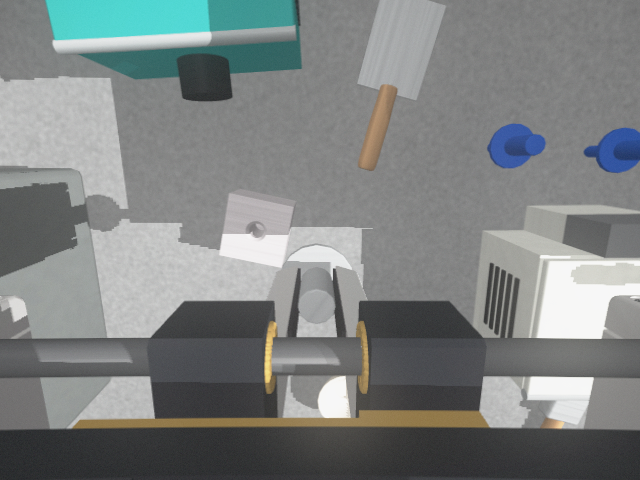

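View pics/w5c.png

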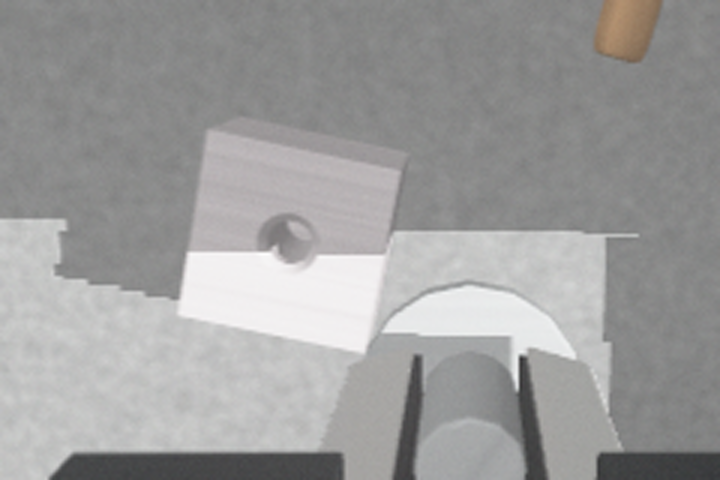

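```bash
python3 - <<'E'
from h import *
np.set_printoptions(precision=1,suppress=True)
c=load("w5"); a=lambda p:np.array(p)/3+[160-.33,150-.33]
B=onz(c,a([[206,128],[405,165],[366,352],[178,316],[289,240]]),50);print(B,B[:4].mean(0),dep(c,a([[240,180],[280,310]])))
w=load("w4"); b=lambda p:np.array(p)/3+[200-.33,180-.33]
print("knob", onz(w,b([[351,379]]),238.9)-w["st"]["eef_pos"], dep(w,b([[351,380]])))
print("ledge bore",onz(w,b([[352,177]]),113))
E
```

```text
[[ 450.9 -341.5   50. ]
 [ 462.9 -277.2   50. ]
 [ 527.  -291.5   50. ]
 [ 514.2 -354.8   50. ]
 [ 488.  -316.2   50. ]] [ 488.8 -316.3   50. ] [[ 467.8 -331.3   50.6]
 [ 512.  -320.2   50.5]]
knob [[-0.2  0.7 61.8]] [[484.5  18.4 238.7]]
ledge bore [[481.2  18.8 113. ]]
```

>>> servo_tool([
  {"dp":[-20,10,-1],"turn":[0,0,0]},
  {"dp":[-45,35,-3],"turn":[0,0,0]},
  {"dp":[-60.4,65,-3.6],"turn":[-0.1,-0.1,0]},
  {"dp":[-60.4,85,-3.6],"turn":[-0.1,-0.1,0]},
  {"dp":[-60.4,93,-3.6],"turn":[-0.1,-0.1,0]},
])

```text
clock: 6.45
eef_pos: [487.6, -313.7, 81.0]
eef_rot: [-1.567, -0.004, 1.571]
wrist_force: [0.5, 1.3, -0.9]
finger_gap: 17.5
```

>>> servo_tool([
  {"dp":[0,0,0],"turn":[0,0,0]},
])

```text
clock: 6.53
eef_pos: [487.2, -312.4, 79.5]
eef_rot: [-1.565, -0.006, 1.572]
wrist_force: [0.7, -0.8, -1.1]
finger_gap: 17.6
```

```bash
python3 - <<'E'
from h import *
s=state()
print(rel(s,[489,-317,60],rot([-np.pi/2,0,np.pi/2])))
c=snap("wrist","w6");crop(c,"w6c",240,180,400,300,4.5)
c=snap("scene","s6");crop(c,"s6c",150,180,270,290,5)
E
```

```text
clock 6.533
joints [-6.340e-01  4.600e-01  1.532e+00  2.000e-03  1.158e+00 -2.207e+00]
eef_pos [ 487.217 -312.382   79.492]
eef_rot [-1.565 -0.006  1.572]
wrist_force [ 0.711 -0.783 -1.066]
moment [0.005 0.046 0.025]
finger_gap 17.62
(array([-4.7, 19.5, -1.9]), array([-0.32,  0.05,  0.34]))
```

View pics/w6c.png

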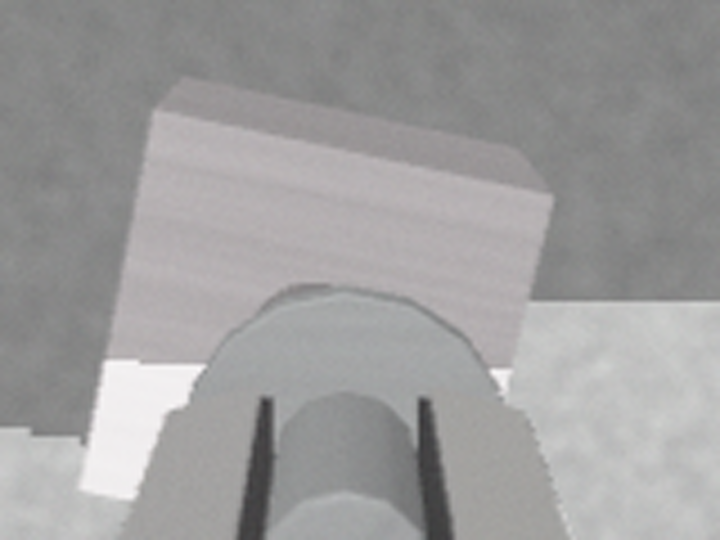

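View pics/s6c.png

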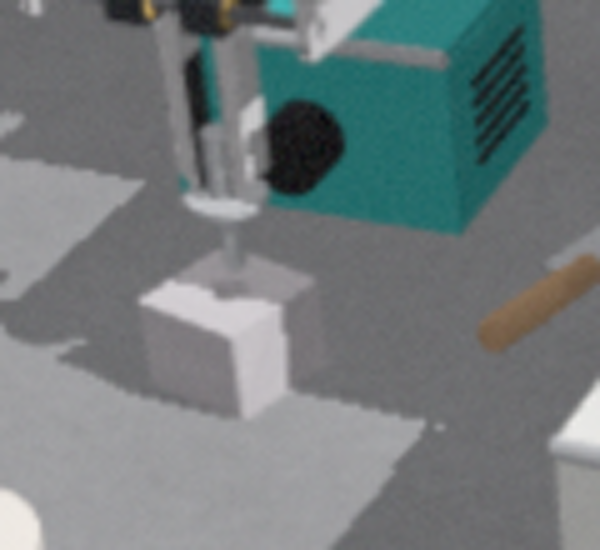

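>>> servo_tool([
  {"dp":[-4.6,2,-1.8],"turn":[-0.3,0,0.3]},
  {"dp":[-4.6,4,-1.8],"turn":[-0.3,0,0.3]},
  {"dp":[-4.6,10,-1.8],"turn":[-0.3,0,0.3]},
  {"dp":[-4.6,17,-1.8],"turn":[-0.3,0,0.3]},
  {"dp":[-4.6,19,-1.8],"turn":[-0.3,0,0.3]},
])

```text
clock: 7.05
eef_pos: [489.2, -316.9, 61.1]
eef_rot: [-1.571, -0.0, 1.572]
wrist_force: [0.2, -0.0, -2.3]
finger_gap: 17.5
```

```bash
python3 - <<'E'
from h import *
s=state()
print(rel(s,[489,-317,28],rot([-np.pi/2,0,np.pi/2])))
c=snap("scene","s7");crop(c,"s7c",150,180,270,290,5)
E
```

```text
clock 7.05
joints [-0.638  0.485  1.542  0.     1.114 -2.21 ]
eef_pos [ 489.197 -316.908   61.133]
eef_rot [-1.571 -0.     1.572]
wrist_force [ 0.162 -0.036 -2.32 ]
moment [0.021 0.019 0.032]
finger_gap 17.524
(array([-0.1, 33.1,  0.2]), array([0.03, 0.07, 0.  ]))
```

View pics/s7c.png

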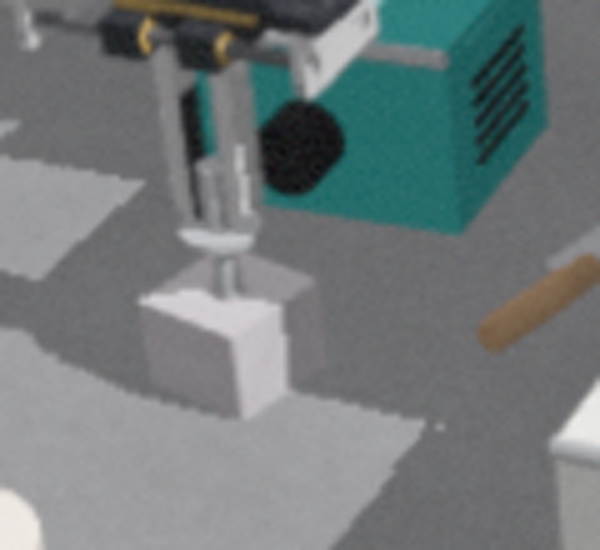

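>>> servo_tool([
  {"dp":[0,6,0],"turn":[0,0,0]},
  {"dp":[0,13,0],"turn":[0,0,0]},
  {"dp":[0,20,0],"turn":[0,0,0]},
  {"dp":[0,26,0],"turn":[0,0,0]},
  {"dp":[0,28,0],"turn":[0,0,0]},
])

```text
clock: 7.52
eef_pos: [488.7, -316.6, 31.7]
eef_rot: [-1.57, -0.001, 1.572]
wrist_force: [-0.7, -0.1, -1.6]
finger_gap: 17.2
```

>>> servo_tool([
  {"dp":[0,2,0],"turn":[0,0,0]},
  {"dp":[0,4,0],"turn":[0,0,0]},
  {"dp":[0,5,0],"turn":[0,0,0]},
])

```text
clock: 7.77
eef_pos: [488.8, -316.5, 28.1]
eef_rot: [-1.57, -0.001, 1.572]
wrist_force: [-10.0, 8.6, 25.4]
finger_gap: 17.2
```

>>> servo_tool([
  {"dp":[0,-0.5,0],"turn":[0,0,0]},
  {"dp":[0,-0.5,0],"turn":[0,0,0]},
  {"dp":[0,-0.5,0],"turn":[0,0,0]},
  {"dp":[0,-0.5,0],"turn":[0,0,0]},
  {"dp":[0,-0.5,0],"turn":[0,0,0]},
], grip=-0.1)

```text
clock: 8.18
eef_pos: [488.8, -316.5, 28.5]
eef_rot: [-1.57, -0.001, 1.572]
wrist_force: [-0.1, 0.0, -0.2]
finger_gap: 47.8
```

```bash
python3 - <<'E'
from h import *
s=state()
c=snap("scene","s8");crop(c,"s8c",150,180,270,290,5)
c=snap("wrist","w8");crop(c,"w8c",240,180,400,300,4.5)
E
```

```text
clock 8.183
joints [-0.638  0.527  1.563  0.     1.053 -2.21 ]
eef_pos [ 488.783 -316.545   28.453]
eef_rot [-1.570e+00 -1.000e-03  1.572e+00]
wrist_force [-0.121  0.019 -0.198]
moment [ 0.033 -0.05   0.06 ]
finger_gap 47.761
```

View pics/s8c.png

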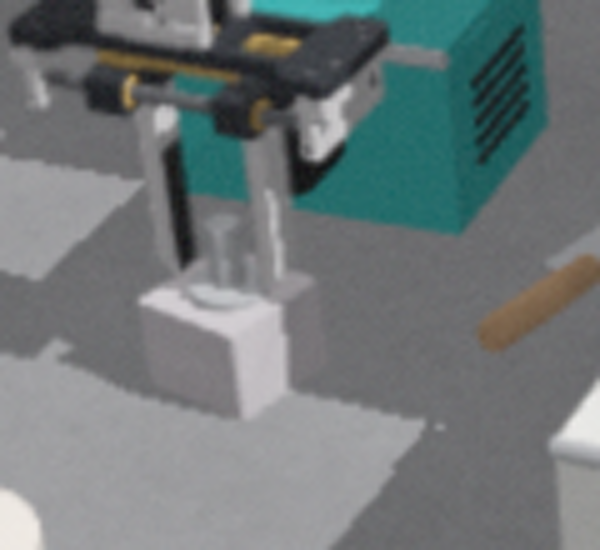

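View pics/w8c.png

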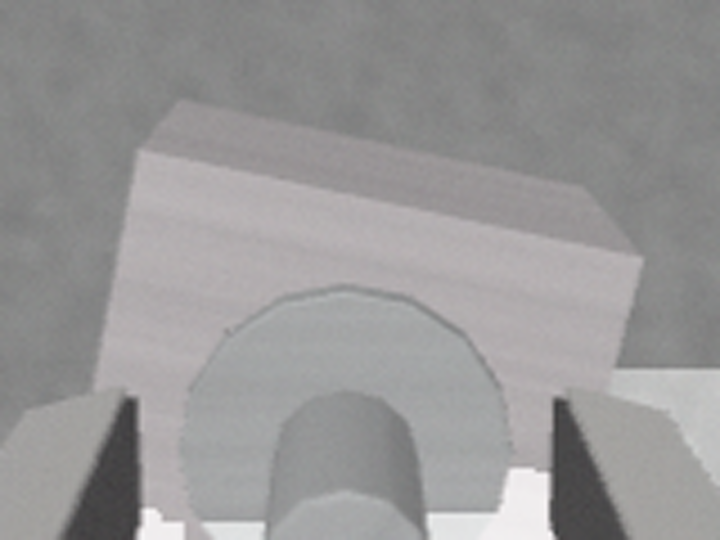

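>>> servo_tool([
  {"dp":[0,-15,0],"turn":[0,0,0]},
  {"dp":[0,-45,0],"turn":[0,0,0]},
  {"dp":[0,-85,0],"turn":[0,0,0]},
  {"dp":[20,-115,-5],"turn":[0,0,0]},
  {"dp":[55,-130,-10],"turn":[0,0,0]},
], grip=-0.5)

```text
clock: 8.7
eef_pos: [499.5, -263.6, 162.4]
eef_rot: [-1.574, 0.002, 1.569]
wrist_force: [1.4, 0.4, -0.2]
finger_gap: 70.3
```

```bash
python3 - <<'E'
from h import *
s=state()
print(rel(s,[505,10,160],rot([-np.pi/2,0,np.pi/2])))
c=snap("wrist","w9");c=snap("scene","s9");crop(c,"s9c",150,180,270,290,5)
E
```

```text
clock 8.7
joints [-0.551  0.34   1.497  0.     1.301 -2.12 ]
eef_pos [ 499.534 -263.65   162.423]
eef_rot [-1.574  0.002  1.569]
wrist_force [ 1.351  0.417 -0.159]
moment [ 0.076  0.004 -0.032]
finger_gap 70.309
(array([273.7,   2. ,  -5. ]), array([ 0.18, -0.11, -0.09]))
```

View pics/s9c.png

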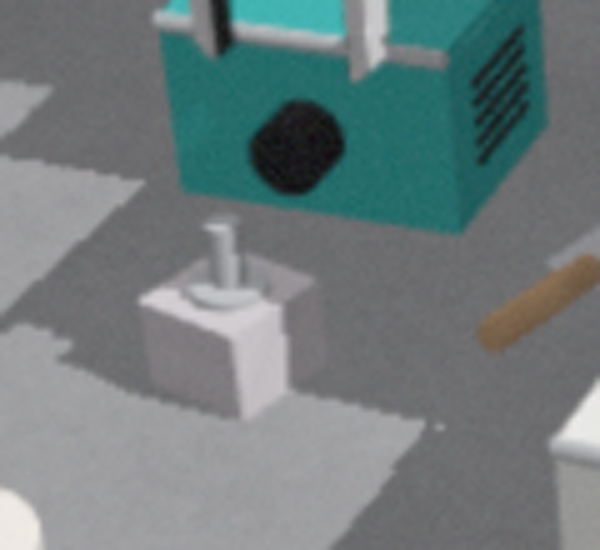

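View pics/w9.png

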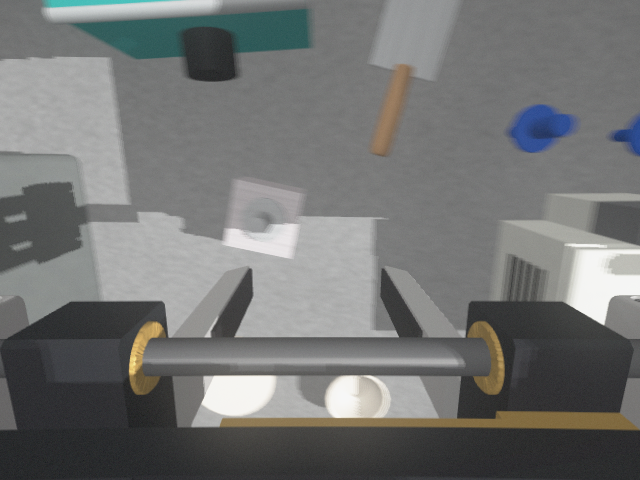

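>>> servo_tool([
  {"dp":[35,0,-1],"turn":[0,0,0]},
  {"dp":[70,0,-2],"turn":[0,0,0]},
  {"dp":[105,0,-3],"turn":[0,0,0]},
  {"dp":[140,0,-4],"turn":[0,0,0]},
  {"dp":[175,0,-5],"turn":[0,0,0]},
])

```text
clock: 9.22
eef_pos: [504.4, -83.0, 161.1]
eef_rot: [-1.574, 0.001, 1.574]
wrist_force: [0.2, 0.2, 0.2]
finger_gap: 70.8
```

>>> servo_tool([
  {"dp":[30,0,0],"turn":[0,0,0]},
  {"dp":[55,0,0],"turn":[0,0,0]},
  {"dp":[75,0,0],"turn":[0,0,0]},
  {"dp":[90,0,0],"turn":[0,0,0]},
  {"dp":[90,0,0],"turn":[0,0,0]},
])

```text
clock: 9.63
eef_pos: [503.9, 8.7, 160.5]
eef_rot: [-1.573, 0.0, 1.576]
wrist_force: [-0.4, -0.4, 0.2]
finger_gap: 70.7
```

```bash
python3 - <<'E'
from h import *
s=state()
print(rel(s,[513,17,97],rot([-np.pi/2,0,np.pi/2])))
c=snap("wrist","w10");crop(c,"w10c",220,190,420,340,4)
E
```

```text
clock 9.633
joints [-0.055  0.208  1.669 -0.     1.262 -1.631]
eef_pos [503.888   8.746 160.521]
eef_rot [-1.573  0.     1.576]
wrist_force [-0.374 -0.42   0.224]
moment [ 0.013 -0.035 -0.04 ]
finger_gap 70.719
(array([ 8.2, 63.5, -9. ]), array([ 0.12,  0.32, -0.03]))
```

View pics/w10c.png

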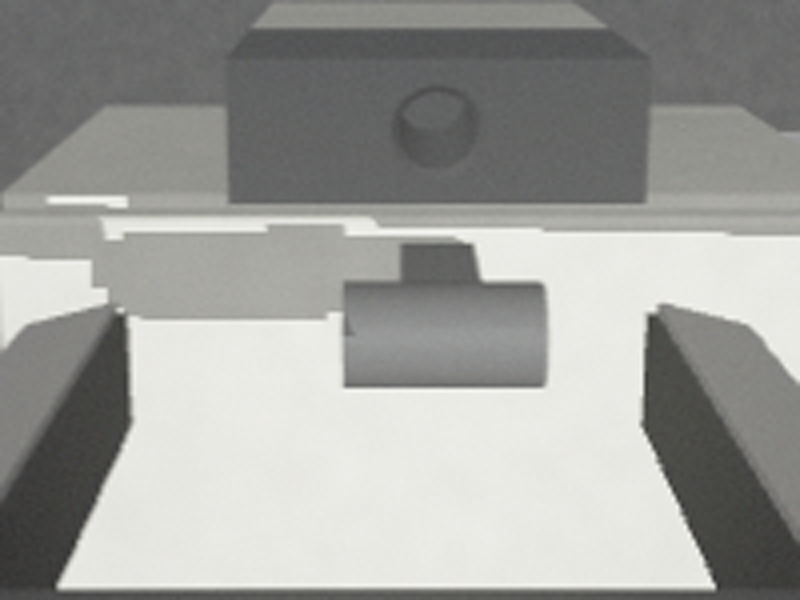

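```bash
python3 - <<'E'
from h import *
np.set_printoptions(precision=1,suppress=True)
c=load("w10"); a=lambda p:np.array(p)/4+[220-.4,190-.4]
print(onz(c,a([[343,334],[547,334]]),150)); print(dep(c,a([[445,300],[445,334],[445,370]])))
print("hole",onz(c,a([[436,128]]),113),"ledge",onz(c,a([[228,203],[648,203],[228,57],[650,57]]),113))
E
```

```text
[[512.2   1.9 150. ]
 [512.   36.2 150. ]]
[[505.5  18.9 151.8]
 [510.2  18.8 155.3]
 [516.4  18.9 155.4]]
hole [[483.8  18.4 113. ]] ledge [[498.7 -21.3 113. ]
 [498.1  59.3 113. ]
 [470.6 -20.7 113. ]
 [470.1  58.2 113. ]]
```

>>> servo_tool([
  {"dp":[5,10,-5],"turn":[0,0,0]},
  {"dp":[10,30,-8.6],"turn":[0.1,0.3,0]},
  {"dp":[10,48,-8.6],"turn":[0.1,0.3,0]},
  {"dp":[10,59,-8.6],"turn":[0.1,0.3,0]},
  {"dp":[10,63,-8.6],"turn":[0.1,0.3,0]},
])

```text
clock: 10.1
eef_pos: [511.8, 16.8, 95.2]
eef_rot: [-1.568, 0.001, 1.57]
wrist_force: [-0.9, 0.3, 0.4]
finger_gap: 70.4
```

>>> servo_tool([
  {"dp":[0,0,0],"turn":[0,0,0]},
  {"dp":[0,0,0],"turn":[0,0,0]},
  {"dp":[0,0,0],"turn":[0,0,0]},
  {"dp":[0,0,0],"turn":[0,0,0]},
  {"dp":[0,0,0],"turn":[0,0,0]},
], grip=1, force=20)

```text
clock: 10.52
eef_pos: [512.2, 16.8, 95.8]
eef_rot: [-1.569, 0.001, 1.57]
wrist_force: [-0.3, -0.9, -0.5]
finger_gap: 40.8
```

>>> servo_tool([
  {"dp":[0,0,0],"turn":[0,0,0]},
  {"dp":[0,0,0],"turn":[0,0,0]},
  {"dp":[0,0,0],"turn":[0,0,0]},
])

```text
clock: 10.77
eef_pos: [512.2, 18.6, 96.1]
eef_rot: [-1.569, -0.002, 1.57]
wrist_force: [0.1, 14.5, -0.6]
finger_gap: 33.6
```

```bash
python3 - <<'E'
from h import *
s=state()
c=snap("wrist","w11");crop(c,"w11c",220,190,420,340,4)
E
```

```text
clock 10.767
joints [-0.036  0.299  1.715  0.002  1.129 -1.608]
eef_pos [512.219  18.554  96.073]
eef_rot [-1.569 -0.002  1.57 ]
wrist_force [ 0.086 14.517 -0.624]
moment [ 2.35   0.006 -0.038]
finger_gap 33.603
```

View pics/w11c.png

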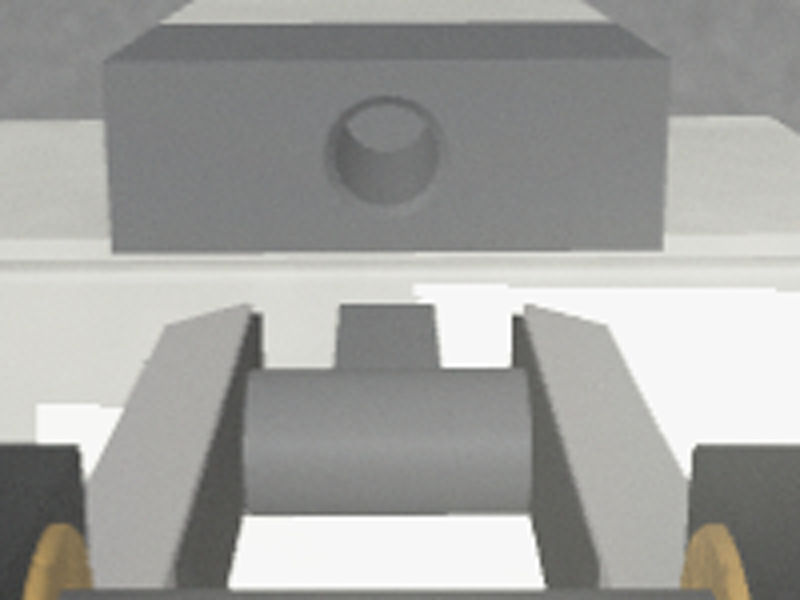

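```bash
cat > arc.py <<'E'
from h import *
import sys
from cell import manip
s=manip.read_state(); p=s["eef_pos"]
P0=np.array([512.2,96.1]); H=P0+[116,-36]
v=np.array([p[0],p[2]])-H; th=np.arctan2(36,-116)-np.arctan2(v[1],v[0]); r=np.hypot(*v)
if th<-1: th+=2*np.pi
print("theta",round(th,3),"r",round(r,1),"F",s["wrist_force"].round(1),"pos",p.round(1),"rot",s["eef_rot"].round(3),"gap",s["finger_gap"])
R0=rot(s["eef_rot"])
for t in map(float,sys.argv[1:]):
    q=H+[-116*np.cos(t)+36*np.sin(t),116*np.sin(t)+36*np.cos(t)]
    print(t,np.round(R0.T@(np.array([q[0],19.5,q[1]])-p),1))
print(rel(s,p,rot([-np.pi/2,0,np.pi/2]))[1])
E
python3 arc.py .05 .13 .22 .32 .42
```

```text
theta 0.0 r 121.4 F [ 0.  13.1 -0.1] pos [512.2  18.5  96.1] rot [-1.569 -0.002  1.57 ] gap 33.53230340637287
0.05 [ 1.  -5.8 -1.9]
0.13 [  1.  -14.7  -5.6]
0.22 [  1.  -24.5 -10.6]
0.32 [  1.  -34.7 -17.1]
0.42 [  1.1 -44.2 -24.7]
[-0.08 -0.02  0.11]
```

>>> servo_tool([
  {"dp":[1,-5.8,-1.9],"turn":[0,0,0]},
  {"dp":[1,-14.7,-5.6],"turn":[0,0,0]},
  {"dp":[1,-24.5,-10.6],"turn":[0,0,0]},
  {"dp":[1,-34.7,-17.1],"turn":[0,0,0]},
  {"dp":[1,-44.2,-24.7],"turn":[0,0,0]},
])

```text
clock: 11.23
eef_pos: [536.8, 18.8, 140.5]
eef_rot: [-1.568, -0.001, 1.57]
wrist_force: [1.9, -4.3, -7.7]
finger_gap: 34.0
```

```bash
python3 arc.py .52 .62 .72 .82 .92; python3 -c "
from h import *
snap('wrist','w12')"
```

```text
theta 0.421 r 121.7 F [ 1.9 -4.3 -7.7] pos [536.8  18.8 140.5] rot [-1.568e+00 -1.000e-03  1.570e+00] gap 33.96449014146924
0.52 [ 0.7 -8.5 -8.6]
0.62 [  0.7 -16.3 -17.9]
0.72 [  0.7 -23.2 -27.9]
0.82 [  0.7 -29.1 -38.5]
0.92 [  0.7 -33.8 -49.7]
[-0.14 -0.03  0.06]
```

View pics/w12.png

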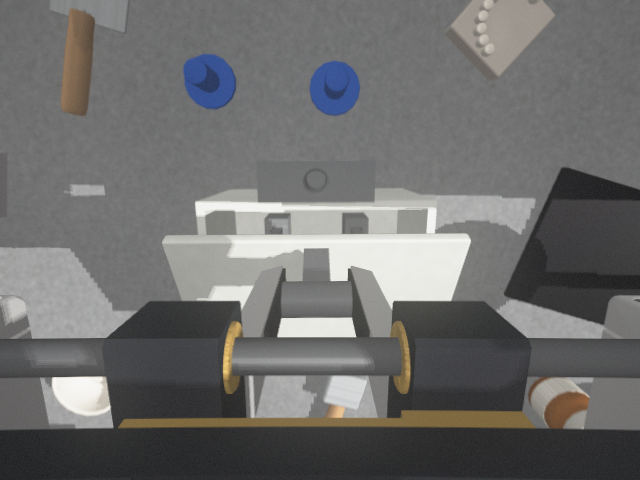

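>>> servo_tool([
  {"dp":[0.2,-8.5,-8.6],"turn":[0,0,0]},
  {"dp":[0.2,-16.3,-17.9],"turn":[0,0,0]},
  {"dp":[0.2,-23.2,-27.9],"turn":[0,0,0]},
  {"dp":[0.2,-29.1,-38.5],"turn":[0,0,0]},
  {"dp":[0.2,-33.8,-49.7],"turn":[0,0,0]},
])

```text
clock: 11.7
eef_pos: [587.9, 19.1, 175.8]
eef_rot: [-1.569, -0.001, 1.57]
wrist_force: [-2.1, 0.3, -9.2]
finger_gap: 34.0
```

```bash
python3 arc.py 1.02 1.12 1.22 1.32 1.42
```

```text
theta 0.934 r 122.5 F [-2.1  0.3 -9.2] pos [587.9  19.1 175.8] rot [-1.569e+00 -1.000e-03  1.570e+00] gap 34.01544524194695
1.02 [  0.4  -2.  -10.3]
1.12 [  0.4  -4.5 -22.2]
1.22 [  0.4  -5.7 -34.3]
1.32 [  0.5  -5.7 -46.4]
1.42 [  0.5  -4.5 -58.5]
[-0.1  -0.03  0.06]
```

>>> servo_tool([
  {"dp":[0,-2,-10.3],"turn":[0,0,0]},
  {"dp":[0,-4.5,-22.2],"turn":[0,0,0]},
  {"dp":[0,-5.7,-34.3],"turn":[0,0,0]},
  {"dp":[0,-5.7,-46.4],"turn":[0,0,0]},
  {"dp":[0,-4.5,-58.5],"turn":[0,0,0]},
])

```text
clock: 12.12
eef_pos: [646.7, 19.4, 181.1]
eef_rot: [-1.569, -0.002, 1.571]
wrist_force: [-2.8, 2.7, 3.5]
finger_gap: 33.9
```

```bash
python3 arc.py 1.52 1.62 1.72 1.82 1.9
```

```text
theta 1.422 r 122.4 F [-2.8  2.7  3.5] pos [646.7  19.4 181.1] rot [-1.569 -0.002  1.571] gap 33.86633319702984
1.52 [  0.1   3.3 -11.6]
1.62 [  0.1   6.8 -23.2]
1.72 [  0.1  11.6 -34.4]
1.82 [  0.1  17.4 -45. ]
1.9 [  0.1  22.8 -53.1]
[-0.09 -0.01  0.09]
```

>>> servo_tool([
  {"dp":[0,3.3,-11.6],"turn":[0,0,0]},
  {"dp":[0,6.8,-23.2],"turn":[0,0,0]},
  {"dp":[0,11.6,-34.4],"turn":[0,0,0]},
  {"dp":[0,17.4,-45],"turn":[0,0,0]},
  {"dp":[0,22.8,-53],"turn":[0,0,0]},
])

```text
clock: 12.53
eef_pos: [701.2, 19.7, 159.9]
eef_rot: [-1.573, -0.002, 1.571]
wrist_force: [1.7, 0.7, 9.0]
finger_gap: 33.6
```

>>> servo_tool([
  {"dp":[0,0,0],"turn":[0,0,0]},
  {"dp":[0,0,0],"turn":[0,0,0]},
  {"dp":[0,0,0],"turn":[0,0,0]},
], grip=-0.4)

```text
clock: 12.78
eef_pos: [700.9, 19.7, 160.2]
eef_rot: [-1.573, -0.002, 1.571]
wrist_force: [-1.3, -0.5, -0.7]
finger_gap: 50.3
```

```bash
python3 arc.py; python3 -c "
from h import *
snap('wrist','w13');snap('scene','s13')"
```

```text
theta 1.898 r 123.7 F [-1.3 -0.5 -0.7] pos [700.9  19.7 160.2] rot [-1.573 -0.002  1.571] gap 50.333935395998594
[0.14 0.01 0.1 ]
```

View pics/w13.png

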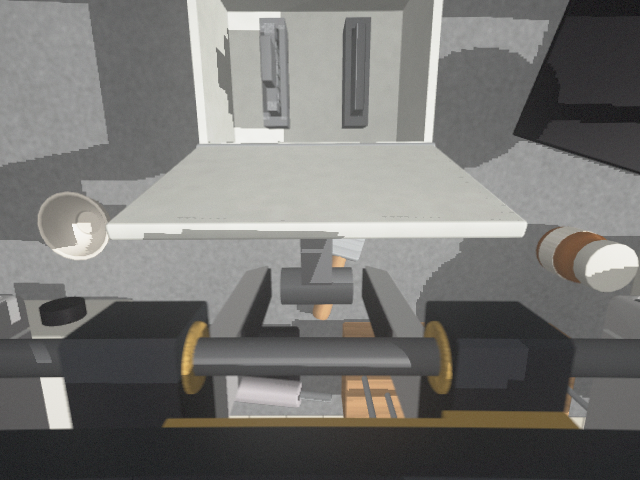

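View pics/s13.png

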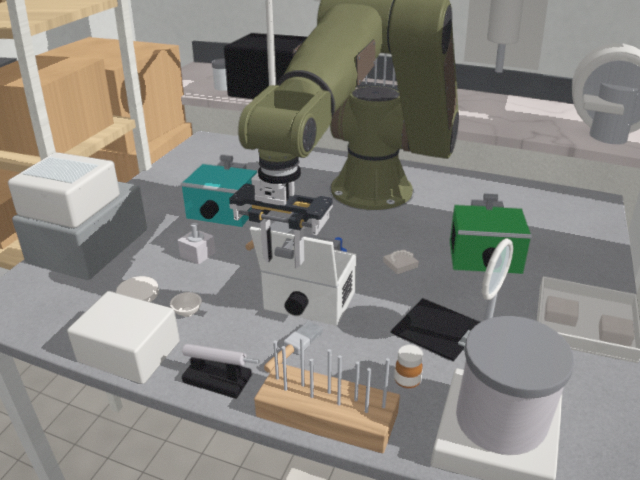

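>>> servo_tool([
  {"dp":[0,-20,0],"turn":[0,0,0]},
  {"dp":[0,-55,0],"turn":[0,0,0]},
  {"dp":[0,-90,0],"turn":[0,0,0]},
  {"dp":[-10,-105,30],"turn":[0,0,0]},
  {"dp":[-25,-105,65],"turn":[0,0,0]},
])

```text
clock: 13.3
eef_pos: [636.6, -5.0, 268.6]
eef_rot: [-1.58, -0.001, 1.572]
wrist_force: [1.0, -1.4, 0.1]
finger_gap: 65.8
```

>>> servo_tool([
  {"dp":[-5,0,30],"turn":[0,0,0]},
  {"dp":[-10,0,55],"turn":[0,0,0]},
  {"dp":[-13,15,70],"turn":[0,0,0]},
  {"dp":[-13,25,73],"turn":[0,0,0]},
  {"dp":[-13,25,73],"turn":[0,0,0]},
])

```text
clock: 13.72
eef_pos: [562.3, -18.2, 242.0]
eef_rot: [-1.578, -0.002, 1.572]
wrist_force: [-0.8, -0.3, 0.5]
finger_gap: 65.9
```

```bash
python3 -c "
from h import *
state()
c=snap('wrist','w14')
crop(c,'w14c',200,200,360,320,5)"
```

```text
clock 13.717
joints [-0.099  0.282  1.388  0.002  1.464 -1.671]
eef_pos [562.317 -18.159 242.029]
eef_rot [-1.578 -0.002  1.572]
wrist_force [-0.78  -0.335  0.49 ]
moment [-0.014 -0.045 -0.006]
finger_gap 65.926
```

View pics/w14.png

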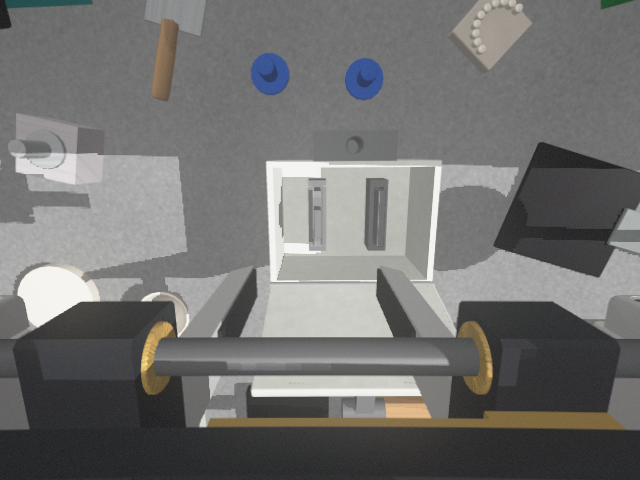

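View pics/w14c.png

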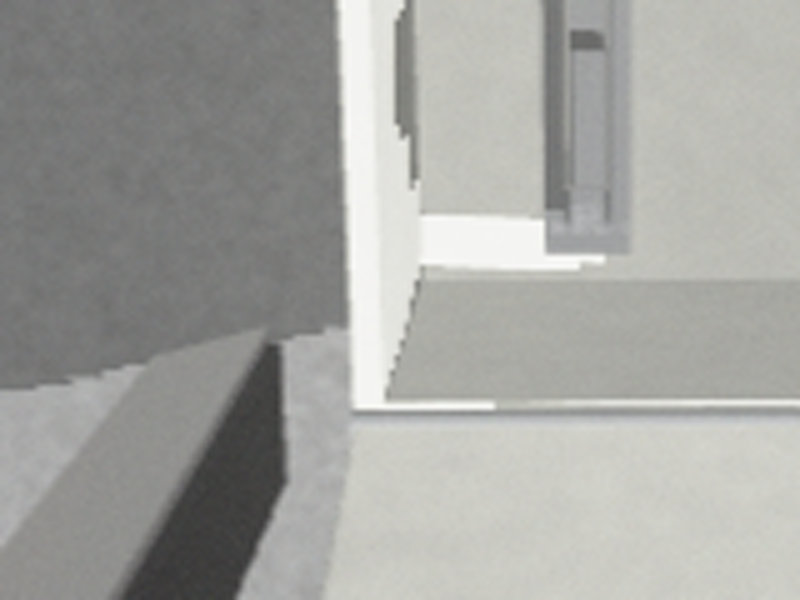

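```bash
python3 -c "
from h import *
c=load('w14')
crop(c,'w14d',255,150,445,290,4)"
```

```text
(no output)
```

View pics/w14d.png

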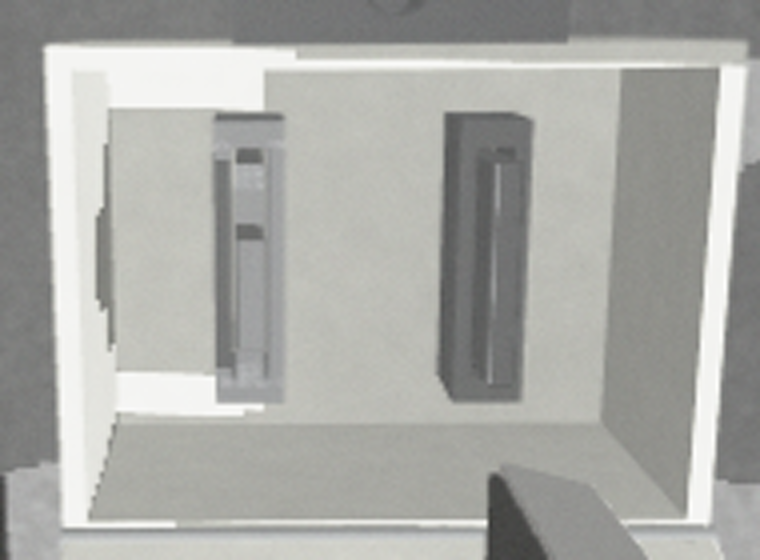

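```bash
python3 - <<'E'
from h import *
np.set_printoptions(precision=1,suppress=True)
c=load("w14"); a=lambda p:np.array(p)/4+[255-.4,150-.4]
for v in range(150,390,12): print(v,dep(c,a([[250,v]]),0)[0], dep(c,a([[498,v]]),0)[0])
print("tab",onz(c,a([[238,240],[265,240],[238,350],[265,350]]),94))
print("rim",onz(c,a([[45,45],[745,62],[63,527],[712,523]]),104))
E
```

```text
150 [532.1 -16.4  23.4] [532.7  61.3  15.9]
162 [532.1 -16.5  60.6] [531.6  52.4  65.1]
174 [534.8 -16.5  66.8] [534.6  52.2  67.4]
186 [538.2 -16.5  65.9] [538.2  52.7  65.4]
198 [541.6 -16.5  65.2] [541.5  52.8  65.6]
210 [544.8 -16.5  66.9] [544.7  52.8  66.7]
222 [548.3 -16.5  65.7] [548.2  53.   66.2]
234 [549.1 -16.6  82.7] [551.7  53.3  65.3]
246 [550.4 -16.6  95.4] [555.   53.4  65.6]
258 [553.7 -16.6  94.3] [558.3  53.4  66.8]
270 [556.9 -16.6  94.1] [561.7  53.6  66.6]
282 [560.2 -16.6  93.5] [565.1  53.6  67.2]
294 [563.5 -16.6  93.3] [568.7  54.   66. ]
306 [566.5 -16.6  94.4] [572.3  54.2  65.5]
318 [569.8 -16.6  93.9] [575.8  54.4  65.6]
330 [573.1 -16.5  93.8] [578.9  54.2  67.2]
342 [576.5 -16.5  93.2] [582.9  54.7  65.5]
354 [586.2 -16.4  66.7] [586.2  54.7  66.4]
366 [590.4 -16.4  64.3] [589.7  54.9  66.5]
378 [593.3 -16.4  66.8] [593.4  55.1  65.9]
tab [[549.  -19.7  94. ]
 [549.  -12.7  94. ]
 [578.5 -19.7  94. ]
 [578.5 -12.5  94. ]]
rim [[499.4 -67.  104. ]
 [503.3 104.7 104. ]
 [624.8 -66.4 104. ]
 [623.3 106.6 104. ]]
```

>>> servo_tool([
  {"dp":[1,30,-1],"turn":[0,0,0]},
  {"dp":[1.9,65,-1.4],"turn":[0.3,0,0.1]},
  {"dp":[1.9,100,-1.4],"turn":[0.4,0,0.1]},
  {"dp":[1.9,130,-1.4],"turn":[0.4,0,0.1]},
  {"dp":[1.9,145,-1.4],"turn":[0.4,0,0.1]},
], grip=0.15)

```text
clock: 14.18
eef_pos: [565.1, -15.7, 94.8]
eef_rot: [-1.568, -0.0, 1.572]
wrist_force: [-0.5, -0.3, -0.7]
finger_gap: 40.5
```

>>> servo_tool([
  {"dp":[0,0,0],"turn":[0,0,0]},
])

```text
clock: 14.27
eef_pos: [564.3, -15.5, 92.2]
eef_rot: [-1.564, -0.001, 1.572]
wrist_force: [-0.1, -0.7, 0.1]
finger_gap: 40.2
```

```bash
python3 -c "
from h import *
s=state()
print(rel(s,[563.7,-16.3,39.5],rot([-np.pi/2,0,np.pi/2])))
c=snap('wrist','w15')
crop(c,'w15c',220,190,420,340,4)"
```

```text
clock 14.267
joints [-0.092  0.415  1.565 -0.     1.168 -1.665]
eef_pos [564.308 -15.468  92.246]
eef_rot [-1.564e+00 -1.000e-03  1.572e+00]
wrist_force [-0.15  -0.712  0.062]
moment [-0.016  0.025 -0.058]
finger_gap 40.168
(array([-0.9, 52.7,  0.3]), array([-0.38,  0.09,  0.03]))
```

View pics/w15c.png

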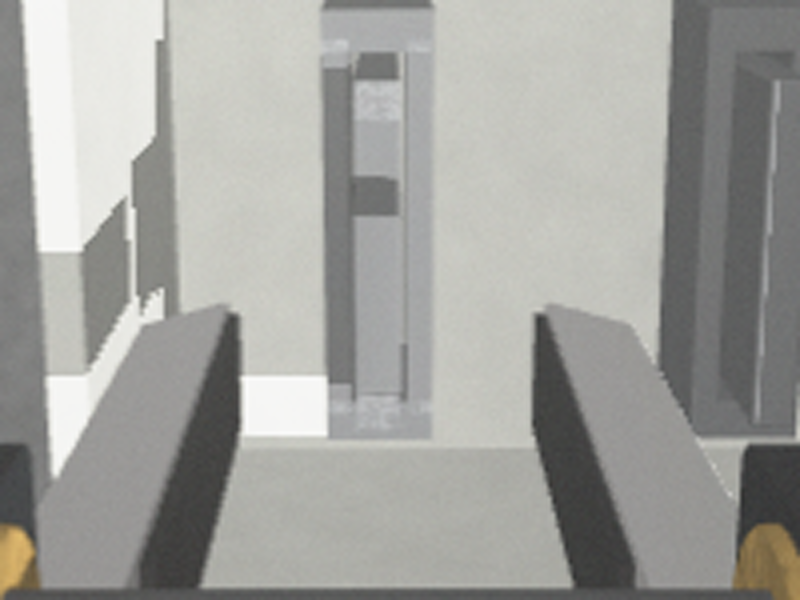

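>>> servo_tool([
  {"dp":[-0.9,10,0.3],"turn":[-0.4,0,0]},
  {"dp":[-0.9,25,0.3],"turn":[-0.4,0,0]},
  {"dp":[-0.9,40,0.3],"turn":[-0.4,0,0]},
  {"dp":[-0.9,50,0.3],"turn":[-0.4,0,0]},
  {"dp":[-0.9,52.5,0.3],"turn":[-0.4,0,0]},
])

```text
clock: 14.73
eef_pos: [564.5, -16.3, 41.0]
eef_rot: [-1.572, -0.001, 1.572]
wrist_force: [0.5, -0.7, -0.3]
finger_gap: 39.9
```

>>> servo_tool([
  {"dp":[0,0,0],"turn":[0,0,0]},
  {"dp":[0,0,0],"turn":[0,0,0]},
  {"dp":[0,0,0],"turn":[0,0,0]},
  {"dp":[0,0,0],"turn":[0,0,0]},
  {"dp":[0,0,0],"turn":[0,0,0]},
], grip=1, force=35)

```text
clock: 15.15
eef_pos: [564.7, -16.4, 41.5]
eef_rot: [-1.573, -0.0, 1.573]
wrist_force: [-0.3, -0.0, 0.5]
finger_gap: 9.9
```

>>> servo_tool([
  {"dp":[0,0,0],"turn":[0,0,0]},
  {"dp":[0,0,0],"turn":[0,0,0]},
  {"dp":[0,0,0],"turn":[0,0,0]},
])

```text
clock: 15.4
eef_pos: [564.7, -16.3, 41.5]
eef_rot: [-1.573, -0.0, 1.573]
wrist_force: [-0.1, -0.1, -1.2]
finger_gap: 7.6
```

```bash
python3 -c "
from h import *
s=state()
c=snap('wrist','w16')
crop(c,'w16c',220,190,420,340,4)"
```

```text
clock 15.4
joints [-9.400e-02  4.740e-01  1.611e+00  1.000e-03  1.055e+00 -1.667e+00]
eef_pos [564.693 -16.339  41.548]
eef_rot [-1.573 -0.     1.573]
wrist_force [-0.063 -0.117 -1.246]
moment [0.033 0.022 0.048]
finger_gap 7.616
```

View pics/w16c.png

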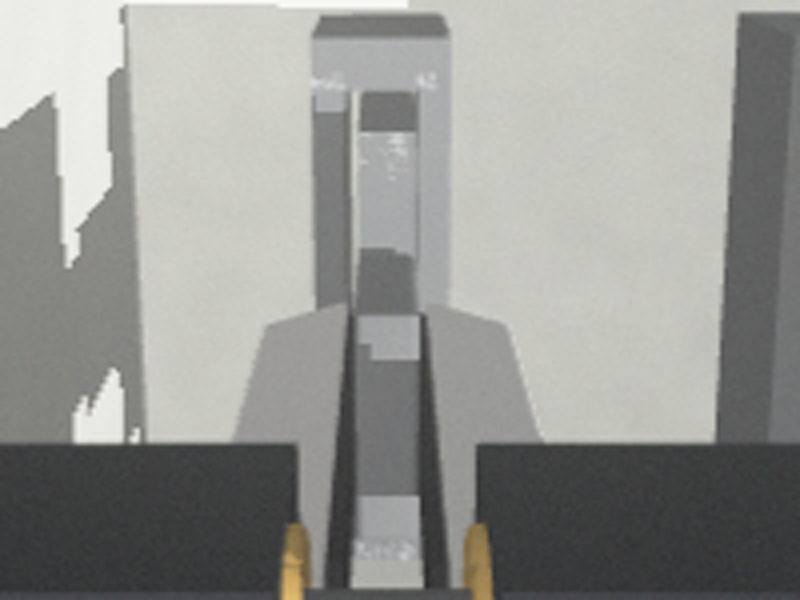

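>>> servo_tool([
  {"dp":[0,-8,0],"turn":[0,0,0]},
  {"dp":[0,-28,0],"turn":[0,0,0]},
  {"dp":[0,-60,0],"turn":[0,0,0]},
  {"dp":[0,-95,0],"turn":[0,0,0]},
  {"dp":[0,-130,0],"turn":[0,0,0]},
])

```text
clock: 15.87
eef_pos: [564.0, -16.3, 173.5]
eef_rot: [-1.572, -0.0, 1.573]
wrist_force: [1.4, 0.3, -1.4]
finger_gap: 7.9
```

>>> servo_tool([
  {"dp":[2,-15,0],"turn":[0,0,0]},
  {"dp":[20,-18,0],"turn":[0,0,0]},
  {"dp":[50,-18,0],"turn":[0,-3,0]},
  {"dp":[85,-18,0],"turn":[0,-6,0]},
  {"dp":[120,-18,0],"turn":[0,-9,0]},
])

```text
clock: 16.28
eef_pos: [563.5, 104.7, 192.4]
eef_rot: [-1.573, -0.0, 1.731]
wrist_force: [0.7, 1.0, -1.8]
finger_gap: 7.5
```

```bash
python3 -c "
from h import *
s=state()
print(rel(s,[568.5,307.8,188.5],rot([-np.pi/2,0,np.radians(73.4)])))
c=snap('wrist','w17');c=snap('scene','s17')"
```

```text
clock 16.283
joints [ 0.12   0.337  1.43   0.     1.372 -1.611]
eef_pos [563.535 104.676 192.371]
eef_rot [-1.573 -0.     1.731]
wrist_force [ 0.711  1.017 -1.764]
moment [0.063 0.015 0.02 ]
finger_gap 7.486
(array([199.7,   4. , -37.3]), array([ 0.13, 25.78,  0.04]))
```

View pics/w17.png

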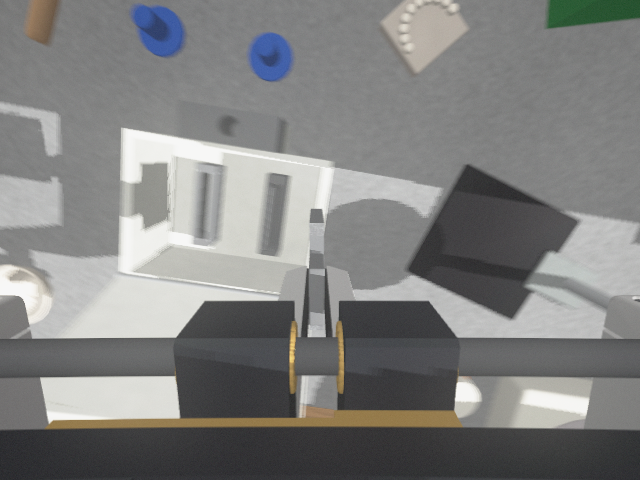

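View pics/s17.png

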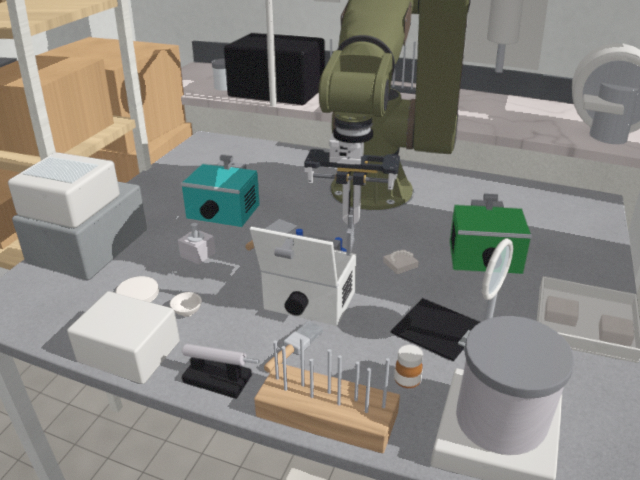

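```bash
python3 -c "
from h import *
c=load('w17')
crop(c,'w17c',395,150,595,330,4)"
```

```text
(no output)
```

View pics/w17c.png

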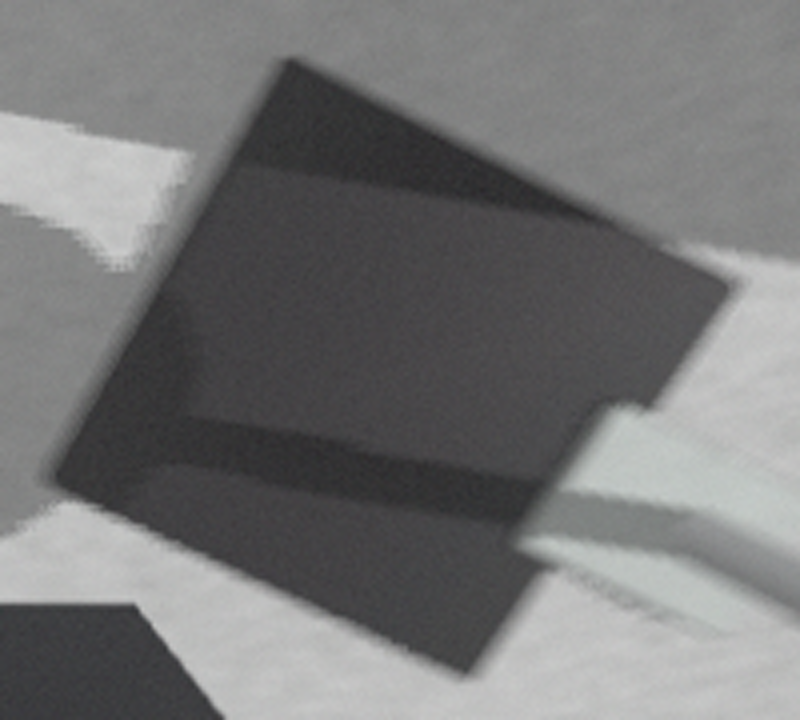

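>>> servo_tool([
  {"dp":[30,0,-3],"turn":[0,6,0]},
  {"dp":[65,0,-8],"turn":[0,13,0]},
  {"dp":[95,2,-14],"turn":[0,20,0]},
  {"dp":[120,3,-20],"turn":[0,25.7,0]},
  {"dp":[130,4,-24],"turn":[0,25.7,0]},
])

```text
clock: 16.8
eef_pos: [565.2, 242.3, 188.6]
eef_rot: [-1.572, -0.002, 1.283]
wrist_force: [1.2, 0.1, -0.5]
finger_gap: 7.6
```

>>> servo_tool([
  {"dp":[0,0,0],"turn":[0,0,0]},
])

```text
clock: 16.88
eef_pos: [565.1, 243.5, 188.4]
eef_rot: [-1.572, -0.002, 1.286]
wrist_force: [-0.4, -0.5, -1.7]
finger_gap: 7.9
```

```bash
python3 -c "
from h import *
s=state()
print(rel(s,[568.5,307.8,188.5],rot([-np.pi/2,0,np.radians(73.4)])))
c=snap('wrist','w18')"
```

```text
clock 16.883
joints [ 3.470e-01  4.370e-01  1.303e+00  1.000e-03  1.400e+00 -9.400e-01]
eef_pos [565.139 243.455 188.368]
eef_rot [-1.572 -0.002  1.286]
wrist_force [-0.377 -0.482 -1.672]
moment [-0.018  0.034  0.024]
finger_gap 7.873
(array([62.7, -0. , 14.8]), array([0.06, 0.3 , 0.1 ]))
```

View pics/w18.png

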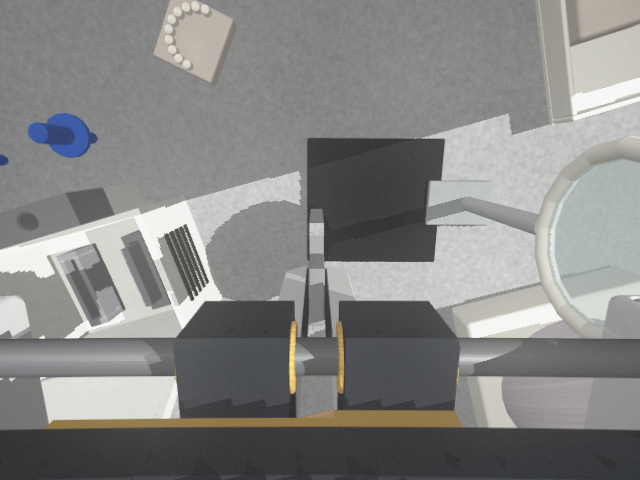

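```bash
python3 -c "
from h import *
np.set_printoptions(precision=1,suppress=True)
c=load('w18');crop(c,'w18c',290,120,450,270,5)
w=load('w17');a=lambda p:np.array(p)/4+[395-.4,150-.4]
F=onz(w,a([[288,58],[740,285],[470,677],[55,483]]),8);print(F,F.mean(0))
t=load('t4')
for i in range(4):
  d=F[(i+1)%4]-F[i];print(np.linalg.norm(d),np.degrees(np.arctan2(d[1],d[0])))
"
```

```text
[[478.2 260.5   8. ]
 [520.  403.7   8. ]
 [650.5 363.9   8. ]
 [609.8 224.6   8. ]] [564.6 313.2   8. ]
149.07839765243514 73.74314056289552
136.50607630934766 -16.92610877989918
145.17234383029228 -106.29734326505664
136.41377682252838 164.71411500065622
```

View pics/w18c.png

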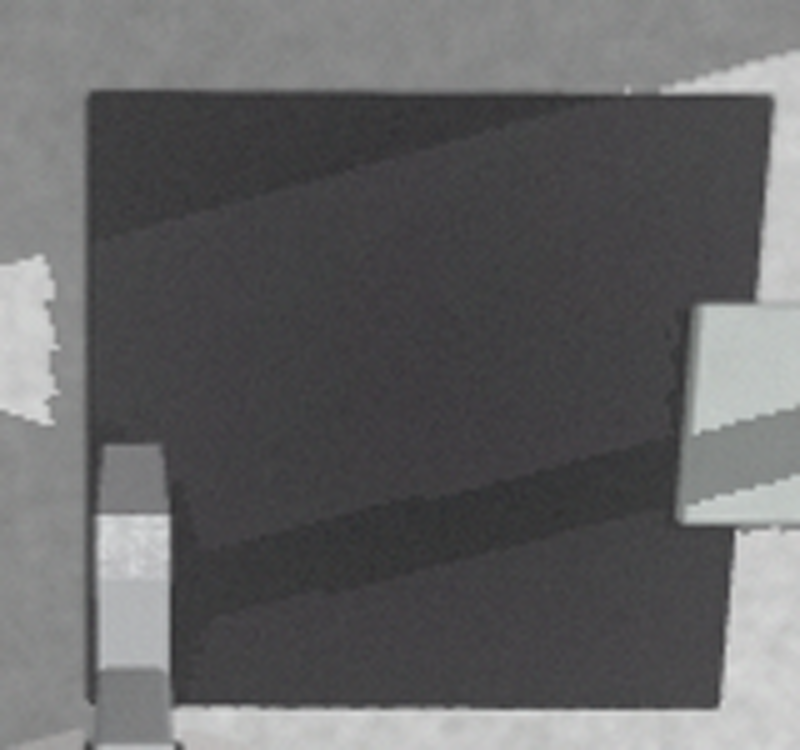

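```bash
python3 -c "
from h import *
np.set_printoptions(precision=1,suppress=True)
c=load('w18');a=lambda p:np.array(p)/5+[290-.4,120-.4]
F=onz(c,a([[88,92],[772,96],[720,708],[88,705]]),8);print(F,F.mean(0))
for i in range(4):
  d=F[(i+1)%4]-F[i];print(np.linalg.norm(d),np.degrees(np.arctan2(d[1],d[0])))
print(dep(c,a([[300,300],[134,547]])))
"
```

```text
[[478.4 259.1   8. ]
 [521.  401.    8. ]
 [653.8 362.2   8. ]
 [611.4 219.4   8. ]] [566.1 310.4   8. ]
148.10183801776157 73.30393189795738
138.35127201930243 -16.287965486005234
148.888790837903 -106.5471496853299
138.7348841228956 163.38610864464044
[[534.3 291.8   7.9]
 [537.1 251.9 212.5]]
```

```bash
python3 -c "
from h import *
s=state()
print(rel(s,[567.8,309,188.6],rot([-np.pi/2,0,np.radians(73.5)])))"
```

```text
clock 16.933
joints [ 3.460e-01  4.360e-01  1.304e+00  1.000e-03  1.400e+00 -9.400e-01]
eef_pos [565.135 242.599 188.53 ]
eef_rot [-1.572 -0.002  1.286]
wrist_force [-0.335 -0.337 -1.347]
moment [ 0.039 -0.04  -0.006]
finger_gap 7.88
(array([64.5,  0. , 16.1]), array([0.06, 0.16, 0.1 ]))
```

>>> servo_tool([
  {"dp":[15,0,4],"turn":[0,0,0]},
  {"dp":[35,0,9],"turn":[0,0.1,0.1]},
  {"dp":[52,0,13],"turn":[0.1,0.2,0.1]},
  {"dp":[61,0,15],"turn":[0.1,0.2,0.1]},
  {"dp":[64.5,0,16.1],"turn":[0.1,0.2,0.1]},
])

```text
clock: 17.35
eef_pos: [567.9, 309.4, 188.6]
eef_rot: [-1.57, 0.0, 1.283]
wrist_force: [0.0, 0.7, -0.8]
finger_gap: 7.4
```

>>> servo_tool([
  {"dp":[0,0,0],"turn":[0,0,0]},
  {"dp":[0,0,0],"turn":[0,0,0]},
  {"dp":[0,0,0],"turn":[0,0,0]},
])

```text
clock: 17.6
eef_pos: [568.1, 308.5, 188.8]
eef_rot: [-1.57, 0.0, 1.283]
wrist_force: [-0.8, 0.4, -2.0]
finger_gap: 7.9
```

```bash
python3 -c "
from h import *
s=state()
print(rel(s,[567.8,309,188.6],rot([-np.pi/2,0,np.radians(73.5)])))
c=snap('wrist','w19');c=snap('scene','s19');c=snap('top','t19')"
```

```text
clock 17.6
joints [ 0.441  0.512  1.194  0.     1.436 -0.842]
eef_pos [568.135 308.475 188.775]
eef_rot [-1.57   0.     1.283]
wrist_force [-0.792  0.421 -1.959]
moment [ 0.016 -0.023  0.027]
finger_gap 7.879
(array([0.4, 0.2, 0.5]), array([-0.03,  0.01, -0.  ]))
```

View pics/w19.png

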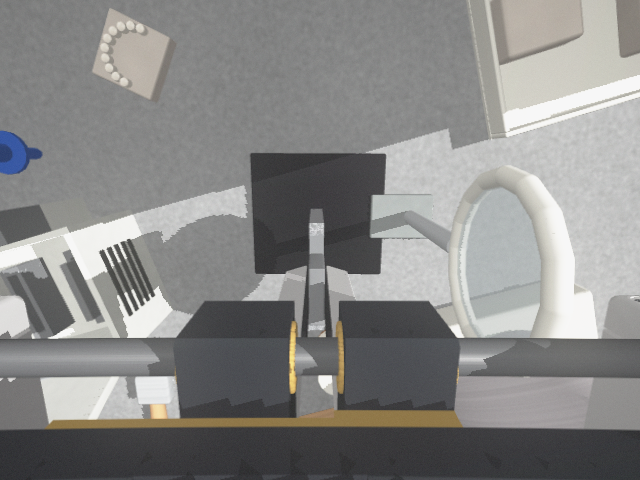

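View pics/s19.png

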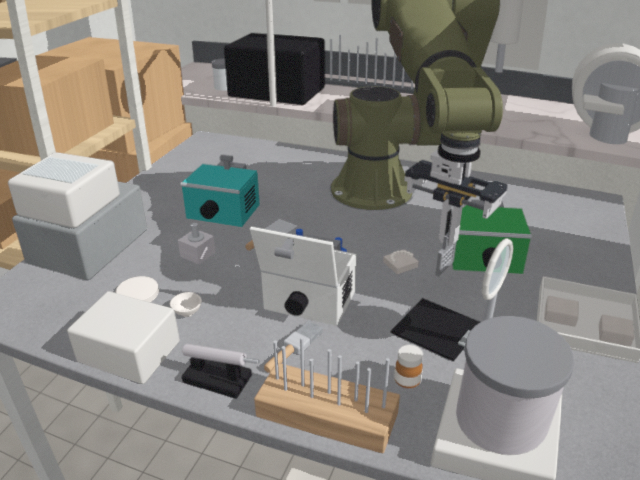

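View pics/t19.png

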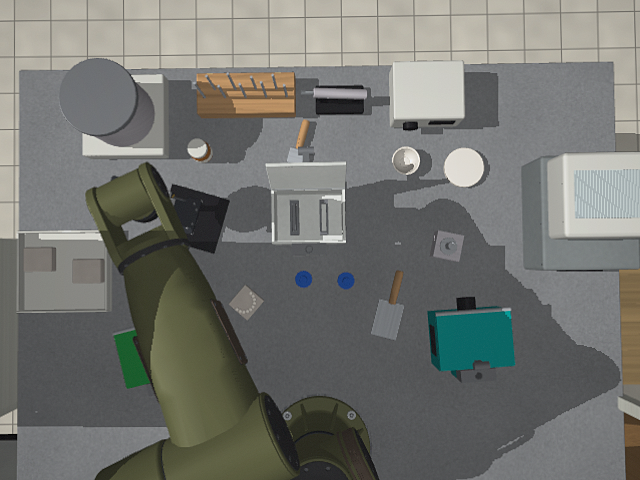

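```bash
python3 -c "
from h import *
c=load('s19');crop(c,'s19c',420,190,520,300,6)
w=load('w19');crop(w,'w19c',240,140,400,290,5)"
```

```text
(no output)
```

View pics/s19c.png

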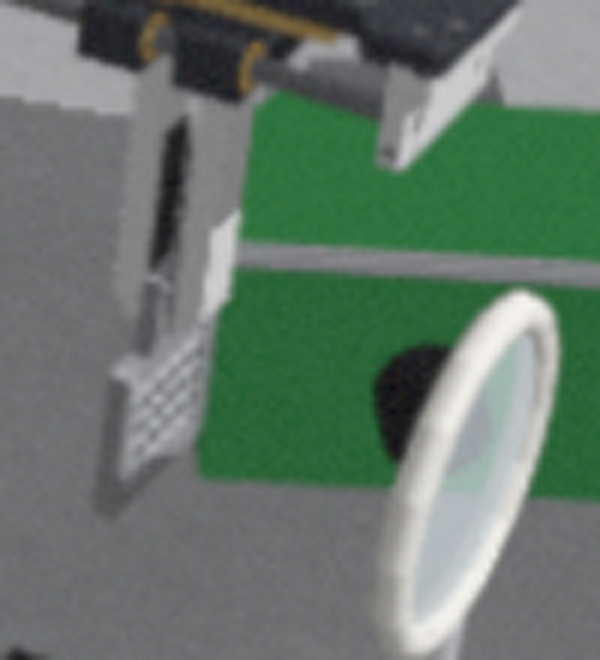

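View pics/w19c.png

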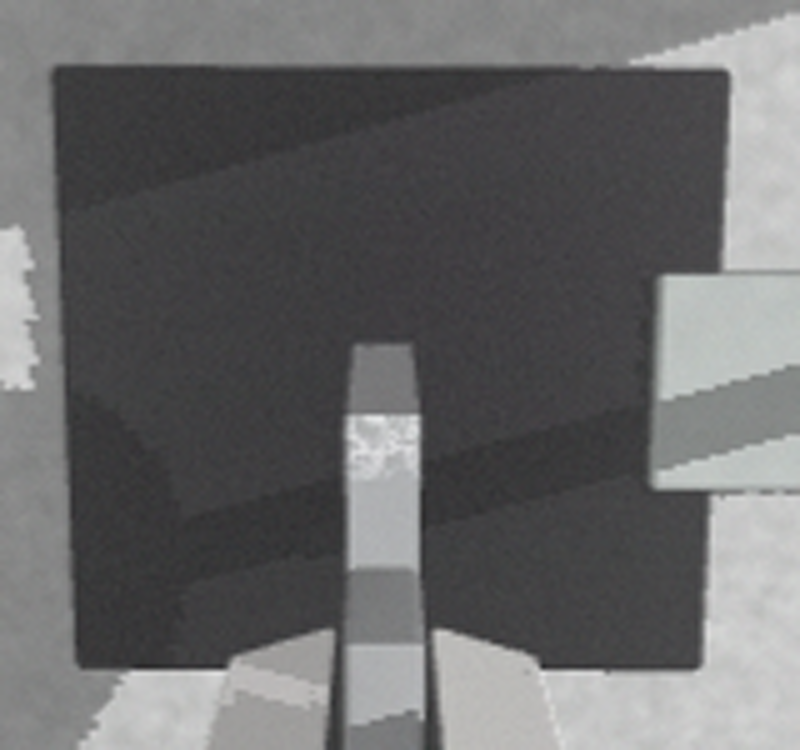

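```bash
python3 -c "
from h import *
np.set_printoptions(precision=1,suppress=True)
c=load('w19');a=lambda p:np.array(p)/5+[240-.4,140-.4]
F=onz(c,a([[53,67],[729,70],[703,668],[77,666]]),8);m=F.mean(0);print(F,m)
for i in range(4):
  d=F[(i+1)%4]-F[i];print(np.linalg.norm(d),np.degrees(np.arctan2(d[1],d[0])))
E=onz(c,a([[383,413],[347,413],[420,413]]),213);T=onz(c,a([[387,643]]),241)
ang=np.radians(73.5);ex=np.array([np.sin(ang),-np.cos(ang),0])
print('plate centre from frame edge',E[0]+32*ex,'from tab',T[0]+15*ex,'eef',c['st']['eef_pos'])
s=load('s19');b=lambda p:np.array(p)/6+[420-.4,190-.4]
print('scene frame mesh pts',dep(s,b([[160,400],[150,440]])), 'proj centre',(proj(s,[[567,309,200]])-[420,190])*6)
print('lens ring',dep(s,b([[415,470],[540,320],[400,640],[530,300]])),dep(c,a([[134*5,547]])*0+[[505,172],[455,260]]))
print(dep(load('w19'),a([[383,440],[383,520],[387,660],[383,380]])))
"
```

```text
[[478.5 259.7   8. ]
 [521.1 401.6   8. ]
 [653.6 362.8   8. ]
 [610.9 220.1   8. ]] [566. 311.   8.]
148.20451685911567 73.3033707646698
138.00912717894357 -16.328622172735617
148.97090721923473 -106.63772502513805
138.15948552657713 163.35317959770916
plate centre from frame edge [567.2 308.9 213. ] from tab [567.5 309.3 241. ] eef [568.1 308.5 188.8]
scene frame mesh pts [[571.5 311.2 192.1]
 [571.5 309.7 175.9]] proj centre [[156.1 368.8]]
lens ring [[644.  396.9 232.5]
 [570.9 425.  247.6]
 [646.2 401.8 171.6]
 [577.2 420.8 257.7]] [[540.  423.3 207.7]
 [603.8 405.5 152.3]]
[[539.3 317.2 213.6]
 [548.  314.6 213.1]
 [554.7 313.1 241.2]
 [536.4 318.  191.6]]
```

```bash
python3 -c "
from h import *
np.set_printoptions(precision=1,suppress=True)
s=load('s19');crop(s,'s19p',150,180,370,330,3.5);t=load('t19')
b=lambda p:np.array(p)/3.5+[150-.4,180-.4]
print(dep(t,[[448,246],[440,243],[456,247],[448,252],[447,258]],0))
"
```

```text
[[ 489.4 -307.6   94.6]
 [ 497.8 -297.5   52.2]
 [ 487.7 -335.2   54.7]
 [ 475.9 -317.    48.8]
 [ 461.5 -314.5   48. ]]
```

View pics/s19p.png

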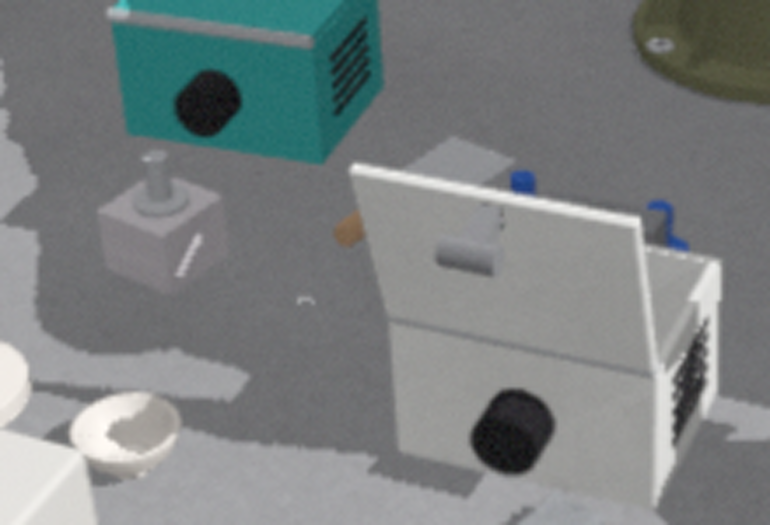

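```bash
python3 -c "
from cell import manip
print(manip.sign_off()); s=manip.read_state(); print(s['clock'],s['eef_pos'],s['finger_gap'])"
```

```text
the job is handed in; nothing more can be done
None
the job is handed in; nothing more can be done
```

The job is handed in at about 17.8 s of the 72 s allowed. The sign-off gives no verdict, so what follows rests on my own last checks.

- **Pin:** It stands upright in the parking block. Pressing it down met about 25 N at the depth for fully home. The flange top then measured about 55 mm, where it should be. One depth point at the knob's edge read 94.6 mm instead of 90, which I put down to noise.
- **Flap:** It stands open by itself at about 1.9 rad.
- **Plates:** The filter plate is out and held in the gripper, with the fingers 7.9 mm apart on the tab. The blank is still in its slot.
- **Filter at the magnifier:** The plate is upright with its centre at about (567.3, 309.0, 200) mm. Its broad face is square to the lens to about 0.2°.
- **Bystanders:** I saw none of them touched or moved in the last pictures.

**Two things disagreed:**
- The real fingertips sit about 31 mm behind the reported TCP. My first try at the pin therefore closed on air just above the knob, touching nothing. I allowed for the offset in every later grasp.
- The top and wrist cameras put the centre of the foot plate about 3 mm apart, at (567.5, 308.1) and (566.0, 311.0). I aimed between the two.

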